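Move an earring board from the slotted rack to the notched display bar

TASK

Slide the blue earring board up out of its slot in the wooden rack, hook it over the display bar near the bar's far end, and slide it along the bar towards the robot until its hook drops into the red notch, then let it hang there. Do not strike the stand hard and leave the other boards, the bead dish and the vase alone.

Things in the scene. Friction and masses are not known exactly. Their poses are not given: they have to be found in the camera images.
- panel: Blue earring board with a brass hook on top, 0.1 to 0.2 kg. Board 8 mm thick (its x), 160 mm wide (its y), 110 mm high (its z); origin at the centre of its lower edge. The hook lies in the board's plane and its mouth opens to the board's -y side, 31 mm between top edge and hook tip. Bead rows on both faces, up to 57 mm high, need no care.
- hook (a point): Underside of the hook's crown, which bears on the bar: board frame (0, 0, 157) mm. Hook of 6 mm round wire: stem at y = +16 mm from the top edge up to z = 144, half-circle of centre-line radius 16 about y = 0, z = 144, tip at y = -16, z = 144; highest point 163 mm.
- grip (a point): Point on the board's top edge where there is room for the fingers: board frame (0, 58, 110) mm, on the side away from the hook's mouth.
- rack: Fixed wooden rack, 172 mm (x) by 190 mm (y), 60 mm high; origin under its centre. Three slots for boards run along its y at x = -50, 0 and 50 mm; slot 12 mm wide, floor 12 mm high, guides only at the two ends (20 mm long each), 10 mm of play lengthwise in all. The blue board stands in any of the three slots.
- stand: Fixed display stand; origin on the table midway between its posts; x runs along the bar, away from the robot. Posts: 12 mm brass rods at x = -130 and +130 mm, feet 45 by 110 by 12 mm, joined by a strip 24 mm wide, 10 mm high. Board hanging on the plain bar: hook point 192.6 mm above this origin; in the notch: 188.2 mm.
- bar_middle (a point): Point on the bar's axis midway between the posts, 185 mm up. The level round white bar is 16 mm thick and has one red notch all round: 16 mm long, 7 mm thick inside, square ends. The notch lies within 38 mm of this point either way; its place differs each time and is not given: look for the red or feel for the drop of 4.5 mm.
- board_a: Cork sample board, 8 by 160 by 95 mm, no hook, standing in another slot of the rack; origin at the centre of its lower edge. Leave alone.
- board_b: Plywood sample board, 8 by 160 by 95 mm, no hook, in the third slot; origin at the centre of its lower edge. Leave alone.
- dish: White dish of beads, 100 mm across, 22 mm high; origin under its centre. Leave alone.
- vase: Blue vase, 68 mm across, 75 mm high, with flowers to about 170 mm; origin under its centre. Leave alone.

How it is judged:
On the way, in this order (a step that is already met when the one before it is completed fails the run):
1. the board is lifted clear above the rack: its lower edge at least 75 mm above the table, upright within 15 degrees (z of panel in the frame of rack above 0.075 m and angle between panel's own z axis and vertical below 0.26 rad), for 0.1 s.
2. the board bears on the plain bar by its hook (hook site 191 to 196 mm up, within 12 mm of the bar's line, upright within 15 degrees) near the far end, 70 to 120 mm beyond the stand's middle (x of hook in the frame of stand between 0.07 and 0.12 m and z of hook in the frame of stand between 0.191 and 0.196 m and y of hook in the frame of stand between -0.012 and 0.012 m and angle between panel's own z axis and vertical below 0.26 rad and contact force between panel and stand above 0.2 N), for 0.2 s.
3. still bearing on the plain bar in the same way, it slides past the stretch 42 to 64 mm beyond the stand's middle (a tenth of a second within it is enough: do not race through) (x of hook in the frame of stand between 0.042 and 0.064 m and z of hook in the frame of stand between 0.191 and 0.196 m and y of hook in the frame of stand between -0.012 and 0.012 m and angle between panel's own z axis and vertical below 0.26 rad and contact force between panel and stand above 0.2 N), for 0.1 s.
At the end, for the whole second after the job is handed in: the released board hangs still by its hook down in the red notch: hook site 184 to 190.2 mm above the stand's origin, within 45 mm of the stand's middle along the bar and 12 mm across it, upright within 15 degrees, square to the bar within 28 degrees, slower than 40 mm/s (x of hook in the frame of stand between -0.045 and 0.045 m and y of hook in the frame of stand between -0.012 and 0.012 m and z of hook in the frame of stand between 0.184 and 0.1902 m and angle between panel's own z axis and vertical below 0.26 rad and linear speed of panel below 0.04 m/s and angle between the x axis of panel and the x axis of stand, either way round below 0.5 rad); the robot touches nothing.
It fails at once if the board presses or strikes the stand or its bar with more than 25 N (contact force between panel and stand above 25 N).
It fails at once if the cork board is moved more than 20 mm (distance of board_a from where it was at the start of the episode above 0.02 m).
It fails at once if the plywood board is moved more than 20 mm (distance of board_b from where it was at the start of the episode above 0.02 m).
It fails at once if the bead dish is moved more than 20 mm (distance of dish from where it was at the start of the episode above 0.02 m).
It fails at once if the vase is moved more than 20 mm (distance of vase from where it was at the start of the episode above 0.02 m).
It also fails if it takes over 61 s, if anything falls off the work surface, if the arm or the gripper's body presses on something with over 40 N, if the wrist force passes 120 N, or if a joint passes its speed limit or range.

ROBOT

A 6-joint arm with a two-finger parallel gripper is mounted at the origin on the work surface. World frame = base frame: x ahead of the robot, y to its left, z up, the work surface at z = 0. Lengths are in m, angles in rad, forces in N, time in s.
With the tool pointing down it reaches from about 0.425 to 0.925 m from the base axis. Payload 12.5 kg.
Tool frame: the origin (TCP) lies on the centre line of the jaws, within the pads' length; the fingertips stand 25 mm ahead of it and the grasp point (between the pads) lies 6 mm ahead of it; z points along the fingers, y is the line along which they close (so a half turn about z gives the same grasp; the last joint's range is limited). The gripper opens to 85 mm and grips with 20 to 120 N. Pads are 22 mm wide; open, the fingers measure 114 mm over their backs; the gripper's body (76 mm by 85 mm) begins 54 mm behind the grasp point. The pads swing forward as they close: fully open they stand 13 mm farther back than shut.
Start: joints at [-1.296, 0.491, 1.559, -0, 1.092, -0.106], TCP at [0.232, -0.58, 0.217] pointing down, gripper open.
Joint ranges: [-3.1, 3.1], [-0.84, 2.19], [0.05, 2.79], [-1.13, 4.28], [0.06, 2.93], [-2.69, 2.69]. Speed limits (rad/s): [2.22, 2.22, 2.79, 3.14, 3.14, 3.14].

INTERFACE

Orientations are given as a unit quaternion [w, x, y, z].
In Python, from bench import arm gives the robot as it stands.
- The arm moves only by the tool step_arm, never from a script. Its argument "steps" is a list of rows, each an object of numbers: "dx", "dy", "dz": the shift along the world's x, y, z in m; "wx", "wy", "wz": the turn, a rotation vector about the world's x, y, z in degrees. A call has 1 to 10 rows; each row is the pose to reach, as a shift and turn from the pose commanded when the call began; what a row does not reach only later rows make up. A row lasts 1/12 s, in which the tool goes at most 41.7 mm and 7.16 degrees, less where a joint would pass 70% of its speed; a pose out of reach is approached as far as the arm can. A call with a gripper value outside its range is refused whole. "gripper" is the opening, from -1 (shut) to 1 (fully open), set as the call begins (left out, the last holds). The fingers move at their own pace and stop on an object; "squeeze" is the grip in N (left out, the last holds). Time passes only in rows, so rows that repeat a pose let the fingers close. It gives the time, the measured TCP pose, the force, the opening and the grip force at its end, in the units of the state.
- arm.read_state(): the state, without advancing time (a new reading comes with each control period).
- arm.camera(name): name is "scene" or "top" or "wrist"; returns a dict with "img" (420x560x3 uint8, red, green, blue), "fx", "fy", "cx", "cy" (pixels), "world_from_camera" (4x4, takes a point from camera to world coordinates); the wrist camera has in their place "mount" (4x4, takes a point from camera to tool coordinates, whose origin is the TCP and whose axes are the flange's). Camera axes: x right, y up, looking along -z (the intrinsics and any distortion apply to the point x, -y, -z); pixel columns grow to the right and rows downward; lengths in m; the calibration is good to about 2 mm. The wrist camera is an equidistant fisheye: a pixel r from the principal point sees the ray r / f radians off the axis. A picture is of the moment at which its call begins: read the wrist's pose just before it. There is no depth.
- arm.close_job(): hands the job in; it is judged then, once.
The state is a dict: "time_s": time; "q": joint angles; "joint_vel": joint speeds; "joint_torque": joint torques, N m; "ee_pos": TCP position; "tcp_rot": TCP orientation; "wrist_force": force on the tool from outside, world axes, zero at the start; "ft_torque": the same for the moment, N m; "grip_width": finger opening in m; "grip_force": force on a finger pad.
Only numpy, scipy, OpenCV 4.12 (cv2) and the standard library are available. Lean on these libraries where they do the work, as an engineer would, in place of code of your own. Each camera call takes 0.05 s, during which the arm holds its last target. There are 200 camera calls.

## Working session

There is one attempt and no reset: what is moved stays moved. The work goes in short steps, Python scripts to look and compute and a tool call to move; the robot and the scene stay as the last step left them, time stands still between calls to the robot, and variables do not carry over. Pictures are saved under pics/ and viewed, at most 10 in all, crops included, and the job is handed in when it is done.

Besides the shell and the picture viewer there is one more tool, called after "Request:" as name([rows], argument=value, ...), one row to a line, values as JSON. step_arm: Moves the arm, as the interface text tells. Its arguments: {"type":"object","properties":{"steps":{"type":"array"},"gripper":{"type":"number"},"squeeze":{"type":"number"}},"required":["steps"]}

```bash
mkdir -p pics
python3 - <<'E'
from bench import arm
import cv2,numpy as np,pickle
s=arm.read_state();print({k:np.round(v,3).tolist() for k,v in s.items()})
D={}
for n in("scene","top","wrist"):
    c=arm.camera(n);D[n]=c;cv2.imwrite(f"pics/{n}0.png",c["img"][:,:,::-1])
    print(n,[c[k] for k in("fx","fy","cx","cy")],np.round(c.get("world_from_camera",c.get("mount")),3).tolist(),[k for k in c])
D["s"]=s;pickle.dump(D,open("d0.pkl","wb"))
E
```

```text
{'time_s': 0.0, 'q': [-1.296, 0.492, 1.559, 0.0, 1.092, -0.106], 'joint_vel': [0.0, 0.002, -0.0, -0.001, -0.001, 0.001], 'joint_torque': [0.005, -61.844, -26.159, 0.0, 0.004, -0.0], 'ee_pos': [0.232, -0.58, 0.217], 'tcp_rot': [-0.001, 0.982, 0.189, -0.0], 'wrist_force': [-0.698, 1.095, 1.082], 'ft_torque': [0.025, -0.013, -0.043], 'grip_force': 0.0, 'grip_width': 0.085}
scene [471.6059572028933, 471.6059572028933, 278.6460665561022, 208.38932581903077] [[-0.832, -0.416, 0.367, 1.033], [0.554, -0.603, 0.573, 0.636], [-0.018, 0.68, 0.733, 0.988], [0.0, 0.0, 0.0, 1.0]] ['img', 'fx', 'fy', 'cx', 'cy', 'world_from_camera']
top [418.2766787957317, 418.2766787957317, 283.2507706399525, 206.83339040789423] [[-0.015, 0.986, -0.165, 0.446], [-1.0, -0.019, -0.023, -0.014], [-0.025, 0.165, 0.986, 1.292], [0.0, 0.0, 0.0, 1.0]] ['img', 'fx', 'fy', 'cx', 'cy', 'world_from_camera']
wrist [325.19226210127806, 325.19226210127806, 278.28660497117454, 211.41025313544085] [[0.0, 0.962, 0.272, 0.069], [1.0, 0.0, -0.002, 0.0], [-0.002, 0.272, -0.962, -0.156], [0.0, 0.0, 0.0, 1.0]] ['img', 'fx', 'fy', 'cx', 'cy', 'mount']
```

View pics/scene0.png

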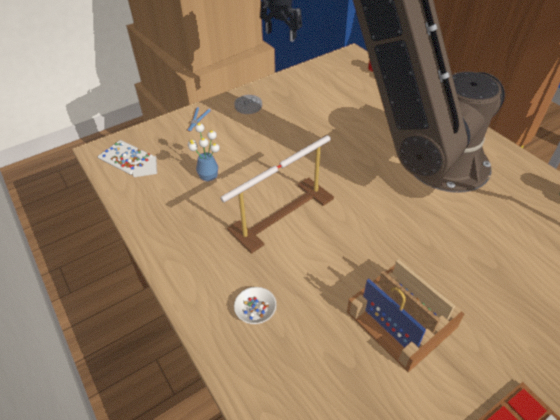

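View pics/top0.png

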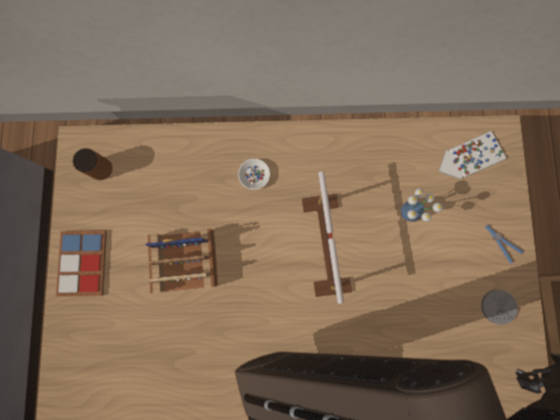

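The scene view shows the rack with the blue board in its far slot at about (395,310) and the stand's bar from (225,197) to (329,140). In the top view the bar runs from (322,173) to (340,302) with the red notch near (330,236), and the rack is centred at about (181,262). I'll zoom in on the hook and the wrist view.

Run:
```python
import cv2,numpy as np
a=cv2.imread("pics/scene0.png")[240:380,330:480];a=cv2.resize(a,(428,400),interpolation=cv2.INTER_CUBIC)
b=cv2.imread("pics/top0.png")[215:305,130:230];b=cv2.resize(b,(370,333),interpolation=cv2.INTER_CUBIC)
o=np.zeros((400,798,3),np.uint8);o[:,:428]=a;o[:333,428:]=b
cv2.imwrite("pics/z1.png",o)
```

```text
(no output)
```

View pics/z1.png

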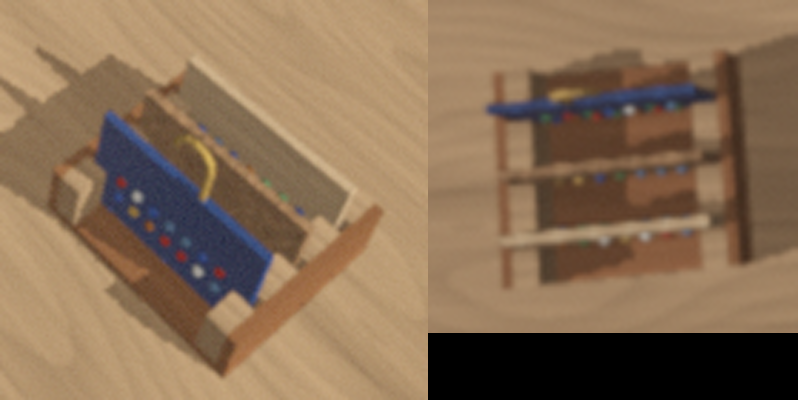

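The hook's stem is on the board's +y end (right and lower in the scene view) and its mouth opens to world −y, towards the bar. The panel frame is therefore close to the world axes. Next I'll triangulate.

```bash
cat > h.py <<'E'
import numpy as np,cv2
from scipy.spatial.transform import Rotation as R
def ray(c,uv,T=None):
    uv=np.asarray(uv,float)
    if T is None: # pinhole
        M=c["world_from_camera"];d=np.array([(uv[0]-c["cx"])/c["fx"],-(uv[1]-c["cy"])/c["fy"],-1.])
    else:
        M=T;p=np.array([(uv[0]-c["cx"])/c["fx"],(uv[1]-c["cy"])/c["fy"]]);r=np.linalg.norm(p)
        k=np.sin(r)/r if r>1e-9 else 1.;d=np.array([p[0]*k,-p[1]*k,-np.cos(r)])
    M=np.asarray(M);d=M[:3,:3]@d;return M[:3,3],d/np.linalg.norm(d)
def wristT(c,s):
    w,x,y,z=s["tcp_rot"];T=np.eye(4);T[:3,:3]=R.from_quat([x,y,z,w]).as_matrix();T[:3,3]=s["ee_pos"];return T@np.asarray(c["mount"])
def plane(r,z): o,d=r;return o+d*(z-o[2])/d[2]
def tri(*rs):
    A=sum(np.eye(3)-np.outer(d,d) for o,d in rs);b=sum((np.eye(3)-np.outer(d,d))@o for o,d in rs)
    p=np.linalg.solve(A,b);return p,[float(np.linalg.norm((np.eye(3)-np.outer(d,d))@(p-o))) for o,d in rs]
def px(P,c,M=None):
    q=np.linalg.inv(np.asarray(c["world_from_camera"] if M is None else M))@np.append(P,1)
    if M is None:return np.array([c["cx"]+c["fx"]*q[0]/-q[2],c["cy"]-c["fy"]*q[1]/-q[2]])
    n=np.hypot(q[0],q[1]);t=np.arctan2(n,-q[2]);return np.array([c["cx"]+c["fx"]*t*q[0]/n,c["cy"]-c["fx"]*t*q[1]/n])
def mask(img,lo,hi,box):
    h=cv2.cvtColor(img,cv2.COLOR_RGB2HSV);m=cv2.inRange(h,np.array(lo),np.array(hi));o=np.zeros_like(m);u0,v0,u1,v1=box;o[v0:v1,u0:u1]=m[v0:v1,u0:u1]
    n,l,st,_=cv2.connectedComponentsWithStats(o);k=1+np.argmax(st[1:,4]);return (l==k).astype(np.uint8)
E
python3 - <<'E'
import pickle,numpy as np,cv2
from h import *
D=pickle.load(open("d0.pkl","rb"));s,t=D["scene"],D["top"]
np.set_printoptions(precision=4,suppress=True)
L={}
for n,c,b,bb,rb in(("s",s,(215,130,335,205),(355,270,435,350),(260,155,300,180)),("t",t,(312,165,348,308),(140,230,215,255),(318,225,342,250))):
    m=mask(c["img"],(0,0,130),(180,60,255),b);m2=cv2.inRange(cv2.cvtColor(c["img"],cv2.COLOR_RGB2HSV),(0,120,60),(8,255,255))|cv2.inRange(cv2.cvtColor(c["img"],cv2.COLOR_RGB2HSV),(172,120,60),(180,255,255))
    o=np.zeros_like(m2);o[rb[1]:rb[3],rb[0]:rb[2]]=m2[rb[1]:rb[3],rb[0]:rb[2]]
    mm=cv2.bitwise_or(cv2.inRange(cv2.cvtColor(c["img"],cv2.COLOR_RGB2HSV),(0,0,150),(180,60,255)),o);z=np.zeros_like(mm);z[b[1]:b[3],b[0]:b[2]]=mm[b[1]:b[3],b[0]:b[2]]
    z=cv2.morphologyEx(z,cv2.MORPH_CLOSE,np.ones((3,3)));r=cv2.minAreaRect(cv2.findNonZero(z))
    bx=cv2.boxPoints(r);e=sorted([tuple((bx[i]+bx[(i+1)%4])/2) for i in range(4)],key=lambda p:-np.linalg.norm(np.array(p)-r[0]))[:2]
    red=cv2.findNonZero(o)[:,0].mean(0)
    bl=mask(c["img"],(105,90,30),(130,255,255),bb);q=cv2.minAreaRect(cv2.findNonZero(bl))
    print(n,"bar",r,e,"red",red,(o>0).sum(),"blue",cv2.boxPoints(q).tolist(),bl.sum())
    L[n]=(sorted(e,key=lambda p:p[1]),red)
print("bar far end?",tri(ray(s,L["s"][0][1]),ray(t,L["t"][0][0])),"near",tri(ray(s,L["s"][0][0]),ray(t,L["t"][0][1])))
print("red",tri(ray(s,L["s"][1]),ray(t,L["t"][1])))
print("+y corner",tri(ray(s,(424.6,330.4)),ray(t,(146.2,244.2))),"-y",tri(ray(s,(367.9,279.3)),ray(t,(207.6,240.7))))
for u in((246,240,),(320,187)):pass
print("feet far/near top",plane(ray(t,(321,203)),.012),plane(ray(t,(332,288)),.012))
print("rack cnr top",[plane(ray(t,p),.06) for p in((150,236),(212,231),(152,293),(214,287))])
E
```

```text
s bar ((271.6395568847656, 167.91078186035156), (115.145263671875, 68.78992462158203), 1.520769715309143) [(np.float32(329.19193), np.float32(169.43872)), (np.float32(214.0872), np.float32(166.38284))] red [278.8889 166.1111] 9 blue [[355.37530517578125, 294.3306884765625], [368.69671630859375, 279.2091064453125], [429.1563720703125, 332.47113037109375], [415.8349609375, 347.59271240234375]] 640
t bar ((329.83984375, 237.09902954101562), (133.6547393798828, 5.29080867767334), 81.46923065185547) [(np.float32(319.92664), np.float32(171.01102)), (np.float32(339.75305), np.float32(303.18704))] red [329.8462 235.4615] 13 blue [[171.7932586669922, 240.82925415039062], [200.9101104736328, 238.05621337890625], [201.12583923339844, 240.32138061523438], [172.0089874267578, 243.09442138671875]] 63
bar far end? (array([0.6176, 0.0039, 0.3468]), [0.10507463176485804, 0.10507463176485803]) near (array([ 0.5215, -0.1916,  0.148 ]), [0.15790751654582516, 0.15790751654582538])
red (array([ 0.5517, -0.1107,  0.1883]), [0.0002859577765044954, 0.0002859577765042696])
+y corner (array([0.5423, 0.4019, 0.1187]), [0.000142968988062578, 0.0001429689880627766]) -y (array([0.5482, 0.2338, 0.1016]), [0.0037614084919107096, 0.0037614084919108085])
feet far/near top [ 0.6697 -0.1019  0.012 ] [ 0.4105 -0.1271  0.012 ]
rack cnr top [array([0.5715, 0.4122, 0.06  ]), array([0.5831, 0.227 , 0.06  ]), array([0.405, 0.4  , 0.06 ]), array([0.4196, 0.219 , 0.06  ])]
```

The red notch triangulates to z = 0.188, against 0.185 expected. The board's +y corner comes out at z = 0.119, against 0.122. The post feet are 0.260 m apart, as given. Now I'll move the wrist camera over, passing high above the vase and stand.

Request:
step_arm([
  {"dx": 0.01, "dy": 0.01, "dz": 0.035, "wz": 7},
  {"dx": 0.03, "dy": 0.025, "dz": 0.065, "wz": 14},
  {"dx": 0.055, "dy": 0.045, "dz": 0.085, "wz": 21},
  {"dx": 0.08, "dy": 0.07, "dz": 0.105, "wz": 28},
  {"dx": 0.105, "dy": 0.095, "dz": 0.12, "wz": 35},
  {"dx": 0.13, "dy": 0.12, "dz": 0.135, "wz": 42},
  {"dx": 0.155, "dy": 0.15, "dz": 0.14, "wz": 49},
  {"dx": 0.18, "dy": 0.18, "dz": 0.145, "wz": 56},
  {"dx": 0.205, "dy": 0.21, "dz": 0.15, "wz": 63},
  {"dx": 0.23, "dy": 0.24, "dz": 0.15, "wz": 70},
], gripper=-0.05)

```text
$.steps[0]: bad value
```

Request:
step_arm([
  {"dx": 0.01, "dy": 0.036, "wz": 2},
  {"dx": 0.02, "dy": 0.072},
  {"dx": 0.03, "dy": 0.108},
  {"dx": 0.04, "dy": 0.144},
  {"dx": 0.05, "dy": 0.18},
  {"dx": 0.055, "dy": 0.216},
  {"dx": 0.06, "dy": 0.24},
  {"dx": 0.06, "dy": 0.25, "wz": 2},
  {"dx": 0.06, "dy": 0.25, "wz": 2},
])

```text
$.steps[0]: bad value
```

Request:
step_arm([
  {"dx": 0.01, "dy": 0.01, "dz": 0.035, "wx": 0, "wy": 0, "wz": 7},
  {"dx": 0.03, "dy": 0.025, "dz": 0.065, "wx": 0, "wy": 0, "wz": 14},
  {"dx": 0.055, "dy": 0.045, "dz": 0.085, "wx": 0, "wy": 0, "wz": 21},
  {"dx": 0.08, "dy": 0.07, "dz": 0.105, "wx": 0, "wy": 0, "wz": 28},
  {"dx": 0.105, "dy": 0.095, "dz": 0.12, "wx": 0, "wy": 0, "wz": 35},
  {"dx": 0.13, "dy": 0.12, "dz": 0.135, "wx": 0, "wy": 0, "wz": 42},
  {"dx": 0.155, "dy": 0.15, "dz": 0.14, "wx": 0, "wy": 0, "wz": 49},
  {"dx": 0.18, "dy": 0.18, "dz": 0.145, "wx": 0, "wy": 0, "wz": 56},
  {"dx": 0.205, "dy": 0.21, "dz": 0.15, "wx": 0, "wy": 0, "wz": 63},
  {"dx": 0.23, "dy": 0.24, "dz": 0.15, "wx": 0, "wy": 0, "wz": 70},
], gripper=-0.05)

```text
time_s: 0.98
ee_pos: [0.4633, -0.3387, 0.3681]
tcp_rot: [0.001, 0.694, 0.72, 0.0]
wrist_force: [0.7, -0.2, 0.7]
grip_width: 0.0403
grip_force: 0.0
```

Request:
step_arm([
  {"dx": 0.01, "dy": 0.036, "dz": 0, "wx": 0, "wy": 0, "wz": 0},
  {"dx": 0.02, "dy": 0.072, "dz": 0, "wx": 0, "wy": 0, "wz": 0},
  {"dx": 0.03, "dy": 0.108, "dz": 0, "wx": 0, "wy": 0, "wz": 0},
  {"dx": 0.04, "dy": 0.144, "dz": 0, "wx": 0, "wy": 0, "wz": 0},
  {"dx": 0.05, "dy": 0.18, "dz": 0, "wx": 0, "wy": 0, "wz": 0},
  {"dx": 0.06, "dy": 0.216, "dz": 0, "wx": 0, "wy": 0, "wz": 0},
  {"dx": 0.07, "dy": 0.235, "dz": 0, "wx": 0, "wy": 0, "wz": 0},
  {"dx": 0.08, "dy": 0.24, "dz": 0, "wx": 0, "wy": 0, "wz": 0},
  {"dx": 0.08, "dy": 0.24, "dz": 0, "wx": 0, "wy": 0, "wz": 0},
  {"dx": 0.08, "dy": 0.24, "dz": 0, "wx": 0, "wy": 0, "wz": 0},
])

```text
time_s: 1.82
ee_pos: [0.5425, -0.1007, 0.3667]
tcp_rot: [-0.0, 0.696, 0.718, -0.0]
wrist_force: [-0.9, 0.1, -1.0]
grip_width: 0.0403
grip_force: 0.0
```

```bash
cat > shot.py <<'E'
import sys,pickle,cv2
from bench import arm
n=sys.argv[1];s=arm.read_state();c=arm.camera("wrist");c["s"]=s;pickle.dump(c,open(n+".pkl","wb"));cv2.imwrite(f"pics/{n}.png",c["img"][:,:,::-1])
E
python3 shot.py w1
```

```text
(no output)
```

View pics/w1.png

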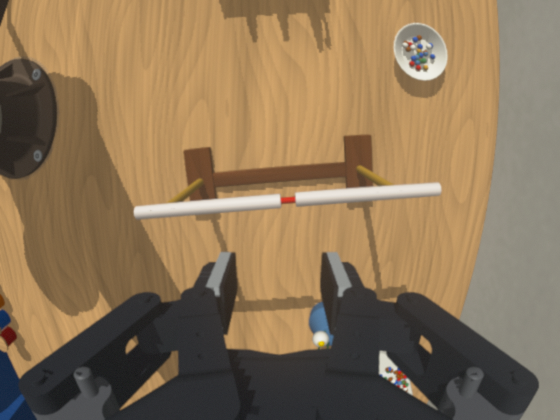

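Request:
step_arm([
  {"dx": 0, "dy": 0.04, "dz": 0, "wx": 0, "wy": 0, "wz": 0},
  {"dx": 0, "dy": 0.08, "dz": 0, "wx": 0, "wy": 0, "wz": 0},
  {"dx": 0, "dy": 0.12, "dz": 0, "wx": 0, "wy": 0, "wz": 0},
  {"dx": 0, "dy": 0.16, "dz": 0, "wx": 0, "wy": 0, "wz": 0},
  {"dx": 0, "dy": 0.2, "dz": 0, "wx": 0, "wy": 0, "wz": 0},
  {"dx": 0, "dy": 0.24, "dz": -0.02, "wx": 0, "wy": 0, "wz": 0},
  {"dx": 0, "dy": 0.28, "dz": -0.03, "wx": 0, "wy": 0, "wz": 0},
  {"dx": 0, "dy": 0.32, "dz": -0.04, "wx": 0, "wy": 0, "wz": 0},
  {"dx": 0, "dy": 0.36, "dz": -0.05, "wx": 0, "wy": 0, "wz": 0},
  {"dx": 0, "dy": 0.4, "dz": -0.05, "wx": 0, "wy": 0, "wz": 0},
])

```text
time_s: 2.7
ee_pos: [0.5422, 0.2998, 0.3152]
tcp_rot: [-0.0, 0.697, 0.717, -0.001]
wrist_force: [0.6, -0.7, -0.4]
grip_width: 0.0402
grip_force: 0.0
```

Request:
step_arm([
  {"dx": 0, "dy": 0.02, "dz": 0, "wx": 0, "wy": 0, "wz": 0},
  {"dx": 0, "dy": 0.03, "dz": 0, "wx": 0, "wy": 0, "wz": 0},
  {"dx": 0, "dy": 0.03, "dz": 0, "wx": 0, "wy": 0, "wz": 0},
  {"dx": 0, "dy": 0.03, "dz": 0, "wx": 0, "wy": 0, "wz": 0},
])

```text
time_s: 3.03
ee_pos: [0.5427, 0.3284, 0.317]
tcp_rot: [0.0, 0.696, 0.718, -0.0]
wrist_force: [0.7, -1.1, -0.1]
grip_width: 0.0406
grip_force: 0.0
```

```bash
python3 shot.py w2
```

```text
(no output)
```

View pics/w2.png

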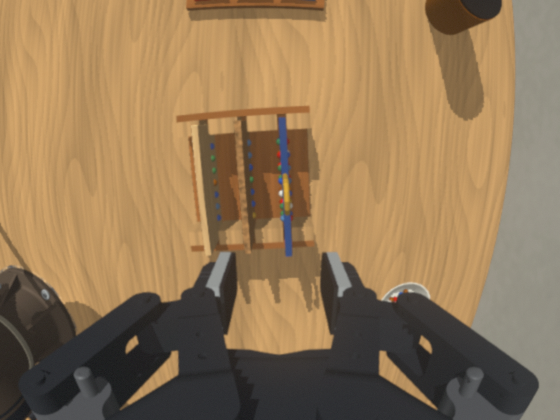

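w1 shows the bar from (135,212) to (440,189) with the red notch at (288,200). w2 looks straight down on the blue board, its top edge running from (282,115) at +y to (289,255) at −y, with the hook at (287,195).

Run:
```python
import pickle,numpy as np,cv2
from h import *
np.set_printoptions(precision=4,suppress=True)
D=pickle.load(open("d0.pkl","rb"));sc,t=D["scene"],D["top"]
a=pickle.load(open("w1.pkl","rb"));Ta=wristT(a,a["s"])
b=pickle.load(open("w2.pkl","rb"));Tb=wristT(b,b["s"])
print(a["s"]["ee_pos"],b["s"]["ee_pos"])
hs=cv2.cvtColor(a["img"],cv2.COLOR_RGB2HSV)
red=(cv2.inRange(hs,(0,150,60),(6,255,255))|cv2.inRange(hs,(174,150,60),(180,255,255)));z=np.zeros_like(red);z[185:215,265:310]=red[185:215,265:310]
p=cv2.findNonZero(z)[:,0];print("red",p.mean(0),p.min(0),p.max(0))
rw=p.mean(0);print("red tri",tri(ray(a,rw,Ta),ray(sc,(278.9,166.1)),ray(t,(329.85,235.46))), "w plane",plane(ray(a,rw,Ta),.185))
print("notch ends",plane(ray(a,(p[:,0].min()-.5,rw[1]),Ta),.185),plane(ray(a,(p[:,0].max()+.5,rw[1]),Ta),.185))
m=mask(a["img"],(0,0,150),(180,60,255),(284,175,460,215));m2=mask(a["img"],(0,0,150),(180,60,255),(120,185,290,230))
# bar centre line: per-column centroid
pts=[]
for mm in(m2,m):
    for u in range(0,560,6):
        v=np.nonzero(mm[:,u])[0]
        if len(v)>5: pts.append(plane(ray(a,(u,v.mean()),Ta),.185))
pts=np.array(pts);d=cv2.fitLine(pts[:,:2].astype(np.float32),cv2.DIST_HUBER,0,1e-4,1e-4).ravel();print("barline",d,"yaw",np.degrees(np.arctan2(d[1],d[0])),pts[0],pts[-1])
# top view line
tt=[]
m=mask(t["img"],(0,0,150),(180,60,255),(312,165,348,234));m2=mask(t["img"],(0,0,150),(180,60,255),(312,238,348,308))
for mm in(m,m2):
    for v in range(0,420,3):
        u=np.nonzero(mm[v])[0]
        if len(u)>2: tt.append(plane(ray(t,(u.mean(),v)),.185))
tt=np.array(tt);e=cv2.fitLine(tt[:,:2].astype(np.float32),cv2.DIST_HUBER,0,1e-4,1e-4).ravel();print("top barline",e,np.degrees(np.arctan2(e[1],e[0])),tt[0],tt[-1])
# feet in wrist view
print("strip mid & feet (w)",[plane(ray(a,q,Ta),.012) for q in((200,175),(358,162))])
# blue board in w2
bl=mask(b["img"],(105,120,40),(130,255,255),(265,105,305,262));q=cv2.findNonZero(bl)[:,0]
r=[]
for v in range(q[:,1].min(),q[:,1].max()+1,4):
    u=q[q[:,1]==v,0]; r.append((v,u.min(),u.max(),len(u)))
print(r)
```

```text
[ 0.5425 -0.1007  0.3667] [0.5427 0.3284 0.317 ]
red [287.7361 199.5139] [281 197] [294 202]
red tri (array([ 0.5519, -0.1118,  0.1882]), [0.002074914352041486, 0.0007241934583286951, 0.0013897082856172238]) w plane [ 0.5528 -0.1146  0.185 ]
notch ends [ 0.5451 -0.1149  0.185 ] [ 0.5601 -0.1144  0.185 ]
barline [ 0.9937  0.1123  0.5659 -0.1123] yaw 6.4484625 [ 0.3815 -0.133   0.185 ] [ 0.7264 -0.0946  0.185 ]
top barline [ 0.9935  0.1137  0.5713 -0.1075] 6.5299315 [ 0.7276 -0.0926  0.185 ] [ 0.3771 -0.1298  0.185 ]
strip mid & feet (w) [array([ 0.4158, -0.1202,  0.012 ]), array([ 0.6702, -0.0905,  0.012 ])]
[(119, np.int32(281), np.int32(281), 1), (123, np.int32(280), np.int32(282), 3), (127, np.int32(281), np.int32(283), 3), (131, np.int32(281), np.int32(283), 3), (135, np.int32(281), np.int32(284), 4), (139, np.int32(281), np.int32(284), 4), (143, np.int32(281), np.int32(285), 5), (147, np.int32(281), np.int32(285), 5), (151, np.int32(282), np.int32(285), 4), (155, np.int32(282), np.int32(287), 6), (159, np.int32(282), np.int32(285), 4), (163, np.int32(282), np.int32(286), 5), (167, np.int32(282), np.int32(286), 5), (171, np.int32(282), np.int32(286), 5)]
```

Run:
```python
import pickle,numpy as np,cv2
from h import *
np.set_printoptions(precision=4,suppress=True)
D=pickle.load(open("d0.pkl","rb"));sc,t=D["scene"],D["top"]
a=pickle.load(open("w1.pkl","rb"));Ta=wristT(a,a["s"])
b=pickle.load(open("w2.pkl","rb"));Tb=wristT(b,b["s"])
e=[plane(ray(a,q,Ta),.185) for q in((135,212),(440.5,189))];print("bar ends w",e,np.mean(e,0),np.linalg.norm(e[0]-e[1]))
e=[plane(ray(t,q),.185) for q in((322,172),(340,302.5))];print("bar ends t",e,np.mean(e,0),np.linalg.norm(e[0]-e[1]))
hs=cv2.cvtColor(b["img"],cv2.COLOR_RGB2HSV);m=cv2.inRange(hs,(100,80,25),(135,255,255))
r=[]
for v in range(108,264,4):
    u=np.nonzero(m[v,270:300])[0]+270
    if len(u): r.append((v,int(u.min()),int(u.max())))
print(r)
P=[plane(ray(b,q,Tb),.122) for q in((282,115),(284,151),(288,225),(289,255))];print(P,np.linalg.norm(P[0]-P[3]))
print("tri +y end",tri(ray(b,(282,115),Tb),ray(sc,(424.6,330.4)),ray(t,(146.2,244.2))))
print("tri -y end",tri(ray(b,(289,255),Tb),ray(sc,(367.9,279.3)),ray(t,(207.6,240.7))))
c=cv2.resize(b["img"][100:265,180:320],None,fx=3.6,fy=3.6,interpolation=cv2.INTER_CUBIC);cv2.imwrite("pics/z2.png",c[:,:,::-1])
```

```text
bar ends w [array([ 0.3774, -0.1343,  0.185 ]), array([ 0.7299, -0.095 ,  0.185 ])] [ 0.5537 -0.1147  0.185 ] 0.35467840078059576
bar ends t [array([ 0.7248, -0.0953,  0.185 ]), array([ 0.3783, -0.1311,  0.185 ])] [ 0.5516 -0.1132  0.185 ] 0.34829263111398434
[(120, 279, 284), (124, 279, 284), (128, 280, 284), (132, 280, 285), (136, 280, 285), (140, 280, 286), (144, 280, 285), (148, 281, 286), (152, 281, 287), (156, 281, 288), (160, 281, 286), (164, 282, 287), (168, 281, 288), (172, 282, 287), (180, 279, 281), (216, 282, 289), (220, 283, 290), (224, 285, 289), (228, 285, 290), (232, 285, 290), (236, 285, 290), (240, 285, 290), (244, 286, 290), (248, 286, 290), (252, 286, 290)]
[array([0.5442, 0.4038, 0.122 ]), array([0.5476, 0.3649, 0.122 ]), array([0.5552, 0.2813, 0.122 ]), array([0.5579, 0.2441, 0.122 ])] 0.16027971512981534
tri +y end (array([0.5431, 0.4026, 0.1193]), [0.0016833608494095389, 0.0006484870186081606, 0.0011898651960213801])
tri -y end (array([0.5523, 0.2351, 0.1044]), [0.006551935684163837, 0.005802002787764765, 0.0047177372587239004])
```

View pics/z2.png

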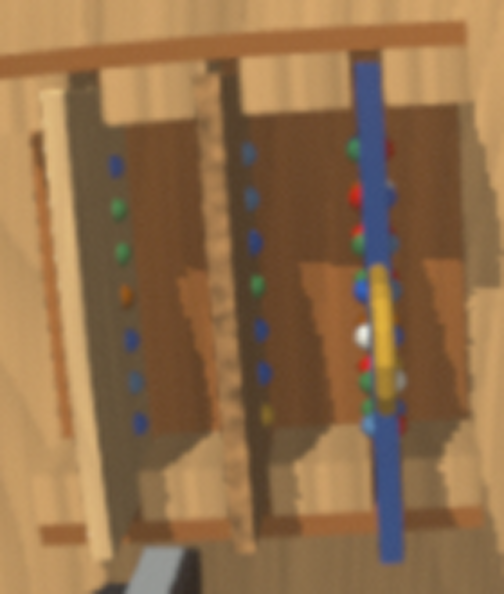

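z2 confirms the board's top edge from about (282,117) to (288.6,255.6) in wrist pixels. On the z = 0.122 plane that is 160 mm long, which matches. I'll approach above the grip and check from a second wrist position.

Request:
step_arm([
  {"dx": 0.001, "dy": 0.02, "dz": -0.02, "wx": 0, "wy": 0, "wz": 1},
  {"dx": 0.002, "dy": 0.04, "dz": -0.04, "wx": 0, "wy": 0, "wz": 2},
  {"dx": 0.003, "dy": 0.056, "dz": -0.07, "wx": 0, "wy": 0, "wz": 3},
  {"dx": 0.003, "dy": 0.056, "dz": -0.1, "wx": 0, "wy": 0, "wz": 3},
  {"dx": 0.003, "dy": 0.056, "dz": -0.125, "wx": 0, "wy": 0, "wz": 3},
  {"dx": 0.003, "dy": 0.056, "dz": -0.125, "wx": 0, "wy": 0, "wz": 3},
  {"dx": 0.003, "dy": 0.056, "dz": -0.125, "wx": 0, "wy": 0, "wz": 3},
])

```text
time_s: 3.67
ee_pos: [0.5458, 0.3842, 0.1922]
tcp_rot: [-0.0, 0.677, 0.736, -0.001]
wrist_force: [-0.5, -0.2, 1.2]
grip_width: 0.0404
grip_force: 0.0
```

```bash
python3 shot.py w3
python3 - <<'E'
import pickle,numpy as np,cv2
from h import *
np.set_printoptions(precision=4,suppress=True)
a=pickle.load(open("w2.pkl","rb"));Ta=wristT(a,a["s"])
b=pickle.load(open("w3.pkl","rb"));Tb=wristT(b,b["s"]);print(b["s"]["ee_pos"],b["s"]["tcp_rot"])
for P in((.5444,.4025,.122),(.5458,.384,.122),(.5579,.2441,.122)):print(px(np.array(P),b,Tb))
hs=cv2.cvtColor(b["img"],cv2.COLOR_RGB2HSV);m=cv2.inRange(hs,(100,80,25),(135,255,255))
for v in range(100,330,8):
    u=np.nonzero(m[v,250:320])[0]+250
    if len(u): print((v,int(u.min()),int(u.max())),end=" ")
E
```

```text
[0.5458 0.3842 0.1922] [-0.0001  0.6774  0.7356 -0.0007]
[278.7546 192.2427]
[278.5601 217.1419]
[279.04   363.6918]
(180, 275, 281) (188, 274, 282) (196, 274, 282) (204, 271, 284) (212, 274, 283) (220, 274, 282) (228, 274, 286) (236, 274, 283) (244, 274, 285) (252, 274, 283) (260, 271, 285) (268, 274, 282) (276, 284, 286)
```

View pics/w3.png

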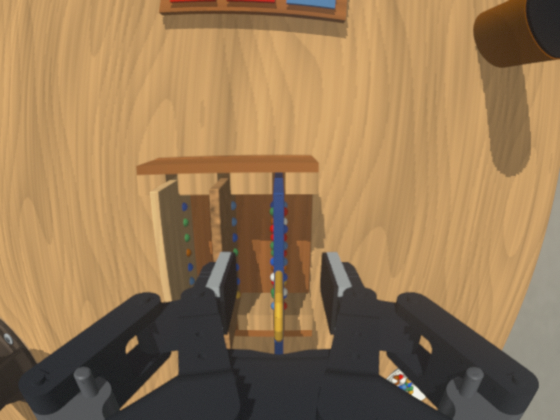

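Run:
```python
import pickle,numpy as np,cv2
from h import *
np.set_printoptions(precision=4,suppress=True)
a=pickle.load(open("w2.pkl","rb"));Ta=wristT(a,a["s"])
b=pickle.load(open("w3.pkl","rb"));Tb=wristT(b,b["s"])
D=pickle.load(open("d0.pkl","rb"));sc,t=D["scene"],D["top"]
for v in(172,174,176):print(tri(ray(a,(282.2,116.5),Ta),ray(b,(278,v),Tb)),plane(ray(b,(278,v),Tb),.122))
for im,x0,x1,y0,y1 in((a,283,284,105,130),(b,277,279,160,200)):
    print(im["img"][y0:y1,x0].tolist())
print(px([.5444,.4025,.122],t),px([.5444,.4025,.122],sc),px([.5445,.4085,.112],t),px([.5445,.4085,.112],sc))
```

```text
(array([0.5445, 0.4035, 0.0359]), [0.0009320290740338378, 0.0009320290740338325]) [0.5427 0.417  0.122 ]
(array([0.5445, 0.4033, 0.0469]), [0.0008509294391541504, 0.0008509294391539945]) [0.5428 0.4156 0.122 ]
(array([0.5444, 0.4031, 0.0572]), [0.0007751978138492045, 0.0007751978138491654]) [0.5429 0.4142 0.122 ]
[[202, 157, 103], [191, 144, 93], [168, 116, 68], [161, 105, 59], [160, 105, 58], [160, 103, 57], [160, 104, 59], [157, 102, 58], [145, 95, 55], [115, 79, 46], [110, 76, 48], [106, 77, 65], [91, 81, 97], [73, 82, 120], [68, 81, 126], [68, 82, 126], [68, 82, 127], [66, 81, 126], [69, 83, 128], [66, 81, 126], [69, 85, 130], [65, 82, 127], [66, 82, 127], [67, 83, 129], [65, 82, 126]]
[[152, 101, 57], [153, 101, 56], [158, 103, 58], [161, 106, 59], [163, 107, 60], [162, 105, 58], [164, 106, 60], [161, 105, 57], [163, 106, 60], [162, 105, 59], [162, 106, 59], [153, 102, 60], [114, 82, 67], [78, 67, 72], [64, 59, 71], [62, 59, 72], [62, 59, 72], [63, 65, 86], [67, 77, 115], [66, 79, 121], [64, 78, 121], [65, 79, 121], [65, 79, 121], [65, 78, 122], [65, 80, 121], [66, 80, 122], [64, 79, 122], [63, 78, 120], [64, 76, 118], [62, 76, 118], [63, 78, 119], [63, 78, 119], [64, 82, 127], [64, 86, 137], [65, 85, 131], [62, 78, 124], [61, 78, 126], [63, 81, 129], [62, 81, 128], [61, 79, 128]]
[145.5742 243.4106] [424.3393 330.3459] [144.7127 243.6869] [425.4447 335.0415]
```

Two views agree. The board's +y end face starts at v≈177 and its top edge sits at v≈192.5, where z = 0.122 predicts 192.2, and the column matches to within 0.6 px. I'll descend 72 mm and grip.

Request:
step_arm([
  {"dx": 0, "dy": 0, "dz": -0.025, "wx": 0, "wy": 0, "wz": 0},
  {"dx": 0, "dy": 0, "dz": -0.045, "wx": 0, "wy": 0, "wz": 0},
  {"dx": 0, "dy": 0, "dz": -0.06, "wx": 0, "wy": 0, "wz": 0},
  {"dx": 0, "dy": 0, "dz": -0.07, "wx": 0, "wy": 0, "wz": 0},
  {"dx": 0, "dy": 0, "dz": -0.072, "wx": 0, "wy": 0, "wz": 0},
  {"dx": 0, "dy": 0, "dz": -0.072, "wx": 0, "wy": 0, "wz": 0},
])

```text
time_s: 4.22
ee_pos: [0.5459, 0.3857, 0.1212]
tcp_rot: [0.0, 0.677, 0.736, 0.001]
wrist_force: [0.2, 0.5, 0.3]
grip_width: 0.0408
grip_force: 0.0
```

Request:
step_arm([
  {"dx": 0, "dy": 0, "dz": 0, "wx": 0, "wy": 0, "wz": 0},
  {"dx": 0, "dy": 0, "dz": 0, "wx": 0, "wy": 0, "wz": 0},
  {"dx": 0, "dy": 0, "dz": 0, "wx": 0, "wy": 0, "wz": 0},
  {"dx": 0, "dy": 0, "dz": 0, "wx": 0, "wy": 0, "wz": 0},
  {"dx": 0, "dy": 0, "dz": 0, "wx": 0, "wy": 0, "wz": 0},
  {"dx": 0, "dy": 0, "dz": 0, "wx": 0, "wy": 0, "wz": 0},
], gripper=-1, squeeze=60)

```text
time_s: 4.72
ee_pos: [0.5453, 0.3858, 0.1203]
tcp_rot: [0.0, 0.677, 0.736, 0.0]
wrist_force: [-0.0, 0.2, 0.3]
grip_width: 0.0003
grip_force: 0.0
```

The gripper closed on nothing, so I'll look.

```bash
python3 shot.py w4
python3 - <<'E'
from bench import arm
import cv2,numpy as np,pickle
c=arm.camera("scene");t=arm.camera("top");pickle.dump((c,t),open("d1.pkl","wb"))
w=cv2.imread("pics/w4.png")
a=cv2.resize(c["img"][220:380,320:480,::-1],(400,400),interpolation=cv2.INTER_CUBIC)
b=cv2.resize(w[100:300,180:380],(400,400),interpolation=cv2.INTER_CUBIC)
cv2.imwrite("pics/z4.png",np.hstack([a,b]))
print(arm.read_state()["grip_force"],arm.read_state()["grip_width"])
E
```

```text
0.0 0.000598717709423956
```

View pics/z4.png

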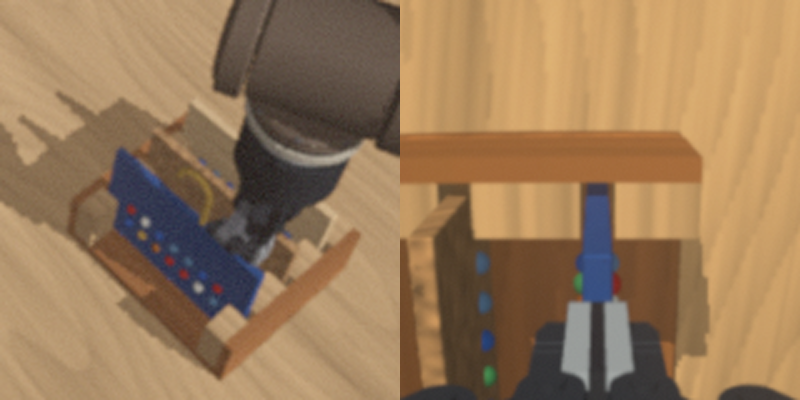

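Run:
```python
import pickle,numpy as np,cv2
from h import *
np.set_printoptions(precision=4,suppress=True)
S=[pickle.load(open(n+".pkl","rb")) for n in("w2","w3","w4")];T=[wristT(c,c["s"]) for c in S]
print([c["s"]["ee_pos"] for c in S],[c["s"]["q"] for c in S][-1],S[2]["s"]["tcp_rot"])
R_=[ray(S[0],(282.2,117.),T[0]),ray(S[1],(278.3,192.5),T[1]),ray(S[2],(279,227.5),T[2])]
print(tri(*R_),tri(R_[0],R_[2]),tri(R_[1],R_[2]))
for z in(.0,.006,.025):
    P=T[2][:3,3]*0+np.array(S[2]["s"]["ee_pos"])-[0,0,z];print(z,px(P,S[2],T[2]))
print(S[2]["img"][215:262,278].tolist())
```

```text
[array([0.5427, 0.3284, 0.317 ]), array([0.5458, 0.3842, 0.1922]), array([0.5453, 0.3858, 0.1203])] [ 0.5169  0.6504  1.5407 -0.0001  0.9501  0.4328] [0.0001 0.6767 0.7362 0.0002]
(array([0.5443, 0.4017, 0.1206]), [0.0002340348054238585, 0.00029454557850115985, 0.00017647165937574556]) (array([0.5444, 0.4017, 0.1209]), [0.00013816271966741325, 0.00013816271966740935]) (array([0.5441, 0.4028, 0.1244]), [3.804099353354758e-05, 3.8040993533553146e-05])
0.0 [278.5329 255.8256]
0.006 [278.5213 251.3784]
0.025 [278.4891 238.9741]
[[61, 78, 121], [61, 77, 120], [60, 76, 121], [60, 77, 120], [63, 78, 122], [60, 76, 120], [60, 78, 121], [59, 78, 121], [60, 78, 121], [60, 78, 120], [58, 75, 120], [59, 79, 124], [60, 84, 134], [60, 88, 141], [59, 83, 133], [59, 81, 129], [58, 80, 129], [58, 81, 130], [60, 81, 131], [59, 81, 130], [59, 81, 130], [60, 81, 130], [58, 80, 129], [57, 80, 129], [57, 80, 130], [58, 81, 130], [57, 80, 130], [56, 80, 130], [56, 79, 130], [57, 80, 131], [56, 80, 131], [55, 79, 129], [56, 80, 131], [55, 79, 129], [55, 78, 126], [56, 73, 113], [55, 59, 77], [57, 52, 55], [58, 52, 52], [58, 51, 51], [57, 52, 52], [56, 51, 51], [56, 51, 51], [58, 52, 52], [55, 51, 50], [56, 50, 50], [56, 51, 50]]
```

Run:
```python
import pickle,numpy as np,cv2
from h import *
np.set_printoptions(precision=4,suppress=True)
c0=pickle.load(open("d0.pkl","rb"))["scene"];c1,t1=pickle.load(open("d1.pkl","rb"))
for P in((.5453,.3858,.095),(.5453,.3858,.12),(.552,.3858,.095),(.552,.3858,.122),(.5453,.3858,.16)):print(P,px(P,c1))
# sample image on board's +x face plane: origin +y top corner
o=np.array([.5483,.4025,.122]);d=np.array([.0857,-.9963,0])
for z in(.15,.14,.13,.126,.122,.118,.114,.11,.105,.1,.095,.09,.085):
    row=[]
    for s in range(0,60,4):
        u,v=px(o+d*s*1e-3+[0,0,z-.122],c1);r,g,b=cv2.getRectSubPix(c1["img"],(1,1),(float(u),float(v)))[0,0].astype(int)
        row.append("B" if b>r+25 and b>60 else ("k" if max(r,g,b)<75 else ("g" if max(r,g,b)-min(r,g,b)<30 else "w")))
    print(z,"".join(row))
```

```text
(0.5453, 0.3858, 0.095) [415.4018 330.9084]
(0.5453, 0.3858, 0.12) [417.8009 324.8769]
(0.552, 0.3858, 0.095) [413.0467 332.568 ]
(0.552, 0.3858, 0.122) [415.5995 326.0616]
(0.5453, 0.3858, 0.16) [421.8362 314.7317]
0.15 wggkkkkkgggkkww
0.14 wggkkkkkkgggkkw
0.13 BBBBBBkkkkggkkk
0.126 BBBBBBBkkkkkkkk
0.122 BBBBBBBkkkkkkkk
0.118 BBBBBBBBBBBBBBB
0.114 BBBgBBBBBBBBBBB
0.11 BBBBBBBBBBBBBBB
0.105 BkBBBBBBBBBBBBB
0.1 BBBBBBBBBBBBBBB
0.095 BBBBBBBBBBBBBBB
0.09 BBBBBBBBBBBBBBB
0.085 BBBgBBBBBBBBBBB
```

Run:
```python
import pickle,numpy as np,cv2
from h import *
np.set_printoptions(precision=4,suppress=True)
c1,t1=pickle.load(open("d1.pkl","rb"));w=pickle.load(open("w4.pkl","rb"));T=wristT(w,w["s"])
o=np.array([.5483,.4025,.122]);d=np.array([.0857,-.9963,0])
for s,z in((.024,.122),(.026,.122),(.026,.126)):
    u=px(o+d*s+[0,0,z-.122],c1);print(u,tri(ray(w,(278.5,251),T),ray(c1,u)))
hh=cv2.cvtColor(c1["img"],cv2.COLOR_RGB2GRAY)[300:336,396:432]
for r in hh[::2]:print(" ".join("%3d"%x for x in r[::2]))
g=cv2.resize(np.hstack([c1["img"][285:345,385:445]]),(400,400),interpolation=cv2.INTER_NEAREST)
q=cv2.resize(w["img"][215:315,228:328],(400,400),interpolation=cv2.INTER_NEAREST)
cv2.imwrite("pics/z5.png",np.hstack([g,q])[:,:,::-1])
```

```text
[413.6289 323.004 ] (array([0.5448, 0.3791, 0.1089]), [0.004341406600322837, 0.0043414066003227576])
[412.8642 322.3195] (array([0.5447, 0.3777, 0.1078]), [0.005242787717653178, 0.005242787717653208])
[413.2407 321.3271] (array([0.5444, 0.3782, 0.1109]), [0.00600312510516978, 0.006003125105169655])
 79  81  79  92 106  88  80  76  79  42  56  60  41  46  44  43  46  42
 78  81  81  92  96  79  78  83  78  49  61  65  59  50  54  57  57  46
 63  81  82 100  88  76  77  80  82  74  74  66  51  60  61  51  51  43
 55  64  87 103  86  82  78  74  85  87  77  63  51  59  57  52  41  39
 54  57  96  97  70  59  55  71  94  89  94  76  45  56  61  54  40  38
 58  47  67  65  57  53  72  88  83  88  99  64  43  44  45  47  47  51
 53  56  57  52  49  66  89  92  90  93  94  58  46  42  38  41  42  61
 56  49  52  52  50  71  87  92  78  68  79  85  60  53  37  42  68 101
 51  55  59  51  51  59  71  70  58  56  54  86  55  50  44  57 129  92
 57  55  49  52  53  48  56  49  50  53  62  61  65  59  77 107 133  88
 54  55  55  52  53  56  53  50  54  62  58  62  50  76 127 132 108  81
 61  50  53  52  54  54  52  53  55  65  53  48  58  96 135 128  82  75
 76  51  53  54  50  51  56  52  49  55  68  55  67 110 117  82  87  87
 67  57  55  51  53  54  56  53  55  58  56  74  83 103  88  80  88  82
 56  56  62  54  55  52  54  54  52  52  56  50  71  75  78 107  91  82
 58  57  66  61  55  57  60  51  57  53  54  51  55  68  82 160 158 108
 60  83  62  55  58  53  50  57  51  57  64  49  49  57 103 162 167 158
 64 141 131  54  56  65  63  52  53  56  53  57  52  68 133 157 162 168
```

View pics/z5.png

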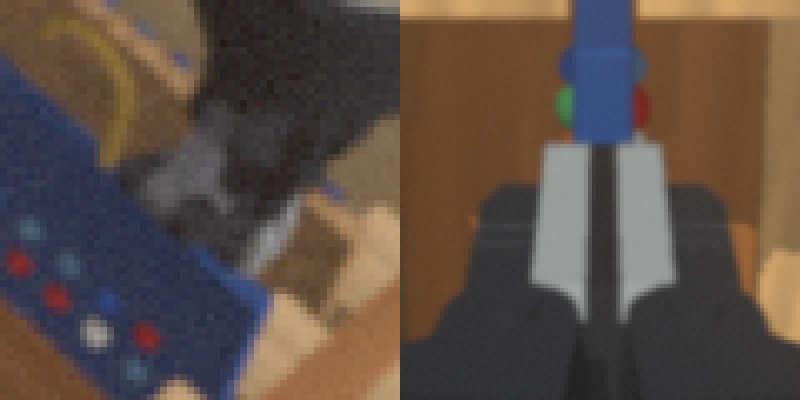

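Run:
```python
import pickle,numpy as np,cv2
from h import *
np.set_printoptions(precision=4,suppress=True)
c1,t1=pickle.load(open("d1.pkl","rb"));w=pickle.load(open("w4.pkl","rb"));T=wristT(w,w["s"])
for a in((293.8,250.8),(279,250.8),(264.3,250.8)):print(tri(ray(w,a,T),ray(c1,(422.2,325.8))))
for a in((297,286),(279,286),(261,286)):print("upper",tri(ray(w,a,T),ray(c1,(429.7,314.2))))
for P in((.5453,.3968,.095),(.5453,.3748,.095),(.5453,.3968,.1203)):print(px(P,c1),px(np.array(P),w,T))
```

```text
(array([0.5513, 0.398 , 0.1408]), [0.00014952129540014101, 0.00014952129540011234])
(array([0.5452, 0.3942, 0.1308]), [0.0010862501052838838, 0.001086250105283927])
(array([0.5382, 0.39  , 0.1195]), [0.0021714422049773797, 0.0021714422049773966])
upper (array([0.549 , 0.4032, 0.187 ]), [0.0017151884733574026, 0.0017151884733573514])
upper (array([0.544 , 0.4   , 0.1797]), [0.0005909836703841299, 0.0005909836703841112])
upper (array([0.5383, 0.3963, 0.1716]), [0.0007348676678572016, 0.0007348676678573002])
[419.2562 334.9315] [279.9974 221.2867]
[411.5969 326.9369] [276.88  255.601]
[421.7758 328.8642] [280.261  236.2192]
```

The two views agree to 0.15 mm that the closed fingertips are at about (0.551, 0.398, 0.141). That is roughly 20 mm behind the reported TCP rather than 25 mm ahead, so the fingers closed above the board. I'll reopen and descend further in small checked steps.

Request:
step_arm([
  {"dx": 0, "dy": 0, "dz": 0, "wx": 0, "wy": 0, "wz": 0},
  {"dx": 0, "dy": 0, "dz": 0, "wx": 0, "wy": 0, "wz": 0},
  {"dx": 0, "dy": 0, "dz": 0, "wx": 0, "wy": 0, "wz": 0},
  {"dx": 0, "dy": 0, "dz": 0, "wx": 0, "wy": 0, "wz": 0},
  {"dx": 0, "dy": 0, "dz": -0.01, "wx": 0, "wy": 0, "wz": 0},
  {"dx": 0, "dy": 0, "dz": -0.02, "wx": 0, "wy": 0, "wz": 0},
  {"dx": 0, "dy": 0, "dz": -0.025, "wx": 0, "wy": 0, "wz": 0},
  {"dx": 0, "dy": 0, "dz": -0.025, "wx": 0, "wy": 0, "wz": 0},
], gripper=-0.05)

```text
time_s: 5.53
ee_pos: [0.5446, 0.3853, 0.093]
tcp_rot: [-0.0, 0.677, 0.736, -0.001]
wrist_force: [0.2, 0.1, 0.0]
grip_width: 0.0407
grip_force: 0.0
```

```bash
python3 shot.py w5
python3 - <<'E'
from bench import arm
import pickle,numpy as np,cv2
from h import *
np.set_printoptions(precision=4,suppress=True)
c=arm.camera("scene");pickle.dump(c,open("d2.pkl","wb"))
w=pickle.load(open("w5.pkl","rb"));T=wristT(w,w["s"]);print(w["s"]["ee_pos"],w["s"]["wrist_force"])
o=np.array([.5483,.4025,.122]);d=np.array([.0857,-.9963,0])
for z in(.15,.14,.13,.126,.122,.118,.114,.11,.105,.1,.095,.09):
    row=""
    for s in range(0,72,4):
        r,g,b=cv2.getRectSubPix(c["img"],(1,1),tuple(map(float,px(o+d*s*1e-3+[0,0,z-.122],c))))[0,0].astype(int)
        row+="B" if b>r+25 and b>60 else ("k" if max(r,g,b)<75 else ("g" if max(r,g,b)-min(r,g,b)<30 else "w"))
    print(z,row)
g=cv2.resize(c["img"][265:345,375:455],(400,400),interpolation=cv2.INTER_CUBIC)
q=cv2.resize(w["img"][175:335,198:358],(400,400),interpolation=cv2.INTER_CUBIC)
cv2.imwrite("pics/z6.png",np.hstack([g,q])[:,:,::-1])
E
```

```text
[0.5446 0.3853 0.093 ] [0.161  0.1079 0.028 ]
0.15 wwkkkkkgggkwwwwwww
0.14 wwkkkkkkgggkggwwww
0.13 BBBkkBBggggBBBBwgB
0.126 BBBgkkBgggggBBBggB
0.122 BBBkkkggggggkBBBgB
0.118 BBBkkkkkkgggkkgBBB
0.114 BBBkkkkkkkgggkkBBB
0.11 BBBgkkkkkkgggkkBBB
0.105 BkBggkkkkkgggkkBBB
0.1 BBBggkkkkkkgkkkkBB
0.095 BBgggkkkkkkkkkkkBB
0.09 BBkggkkkkkkkkkkkBB
```

No contact so far and the fingers now straddle the edge. I'll go down the remaining 18 mm slowly and then close.

Request:
step_arm([
  {"dx": 0.001, "dy": 0, "dz": -0.006, "wx": 0, "wy": 0, "wz": 0},
  {"dx": 0.001, "dy": 0, "dz": -0.012, "wx": 0, "wy": 0, "wz": 0},
  {"dx": 0.001, "dy": 0, "dz": -0.018, "wx": 0, "wy": 0, "wz": 0},
  {"dx": 0.001, "dy": 0, "dz": -0.018, "wx": 0, "wy": 0, "wz": 0},
])

```text
time_s: 5.97
ee_pos: [0.5458, 0.3854, 0.0756]
tcp_rot: [-0.0, 0.677, 0.736, -0.001]
wrist_force: [-0.7, -1.1, 0.0]
grip_width: 0.0409
grip_force: 0.0
```

Request:
step_arm([
  {"dx": 0, "dy": 0, "dz": 0, "wx": 0, "wy": 0, "wz": 0},
  {"dx": 0, "dy": 0, "dz": 0, "wx": 0, "wy": 0, "wz": 0},
  {"dx": 0, "dy": 0, "dz": 0, "wx": 0, "wy": 0, "wz": 0},
  {"dx": 0, "dy": 0, "dz": 0, "wx": 0, "wy": 0, "wz": 0},
  {"dx": 0, "dy": 0, "dz": 0, "wx": 0, "wy": 0, "wz": 0},
  {"dx": 0, "dy": 0, "dz": 0, "wx": 0, "wy": 0, "wz": 0},
], gripper=-1, squeeze=60)

```text
time_s: 6.47
ee_pos: [0.5464, 0.3859, 0.0775]
tcp_rot: [0.0, 0.677, 0.736, 0.0]
wrist_force: [-0.2, 0.9, 1.5]
grip_width: 0.0072
grip_force: 58.7
```

Gripped: width 7.2 mm, force 58.7 N. Lifting straight up.

Request:
step_arm([
  {"dx": 0, "dy": 0, "dz": 0.005, "wx": 0, "wy": 0, "wz": 0},
  {"dx": 0, "dy": 0, "dz": 0.015, "wx": 0, "wy": 0, "wz": 0},
  {"dx": 0, "dy": 0, "dz": 0.03, "wx": 0, "wy": 0, "wz": 0},
  {"dx": 0, "dy": 0, "dz": 0.045, "wx": 0, "wy": 0, "wz": 0},
  {"dx": 0, "dy": 0, "dz": 0.06, "wx": 0, "wy": 0, "wz": 0},
  {"dx": 0, "dy": 0, "dz": 0.075, "wx": 0, "wy": 0, "wz": 0},
  {"dx": 0, "dy": 0, "dz": 0.09, "wx": 0, "wy": 0, "wz": 0},
  {"dx": 0, "dy": 0, "dz": 0.105, "wx": 0, "wy": 0, "wz": 0},
  {"dx": 0, "dy": 0, "dz": 0.12, "wx": 0, "wy": 0, "wz": 0},
  {"dx": 0, "dy": 0, "dz": 0.125, "wx": 0, "wy": 0, "wz": 0},
], squeeze=80)

```text
time_s: 7.3
ee_pos: [0.5468, 0.386, 0.2052]
tcp_rot: [0.001, 0.677, 0.736, 0.002]
wrist_force: [0.1, 0.1, -2.7]
grip_width: 0.007
grip_force: 78.5
```

Request:
step_arm([
  {"dx": 0.005, "dy": -0.01, "dz": 0, "wx": 0, "wy": 0, "wz": 0},
  {"dx": 0.02, "dy": -0.03, "dz": 0, "wx": 0, "wy": 0, "wz": 0.4},
  {"dx": 0.035, "dy": -0.06, "dz": 0, "wx": 0, "wy": 0, "wz": 0.8},
  {"dx": 0.05, "dy": -0.09, "dz": 0, "wx": 0, "wy": 0, "wz": 1.2},
  {"dx": 0.065, "dy": -0.12, "dz": 0, "wx": 0, "wy": 0, "wz": 1.6},
  {"dx": 0.08, "dy": -0.15, "dz": 0, "wx": 0, "wy": 0, "wz": 1.6},
  {"dx": 0.09, "dy": -0.18, "dz": 0, "wx": 0, "wy": 0, "wz": 1.6},
  {"dx": 0.095, "dy": -0.2, "dz": 0, "wx": 0, "wy": 0, "wz": 1.6},
  {"dx": 0.095, "dy": -0.2, "dz": 0, "wx": 0, "wy": 0, "wz": 1.6},
  {"dx": 0.095, "dy": -0.2, "dz": 0, "wx": 0, "wy": 0, "wz": 1.6},
])

```text
time_s: 8.13
ee_pos: [0.6413, 0.184, 0.2012]
tcp_rot: [-0.0, 0.667, 0.745, -0.001]
wrist_force: [0.3, 0.4, -2.5]
grip_width: 0.0066
grip_force: 78.4
```

```bash
python3 shot.py w7
python3 - <<'E'
from bench import arm
import pickle,numpy as np,cv2
from h import *
s=arm.read_state();c=arm.camera("scene");t=arm.camera("top");pickle.dump((s,c,t),open("d3.pkl","wb"))
w=cv2.imread("pics/w7.png")
H=np.array(s["ee_pos"])+[.0057,-.063,.0915]
print(s["ee_pos"],s["wrist_force"],"hook pred px scene,top",px(H,c),px(H,t))
a=cv2.resize(c["img"][130:350,200:440,::-1],(400,367));b=cv2.resize(t["img"][140:300,200:360,::-1],(400,400))
o=np.zeros((400,800,3),np.uint8);o[:367,:400]=a;o[:,400:]=b;cv2.imwrite("pics/z7.png",o)
E
```

```text
[0.64107771 0.18513953 0.20135236] [ 1.07638906 -0.61461294 -2.24206651] hook pred px scene,top [303.10018531 209.48415966] [236.67179066 194.0174288 ]
```

View pics/z7.png

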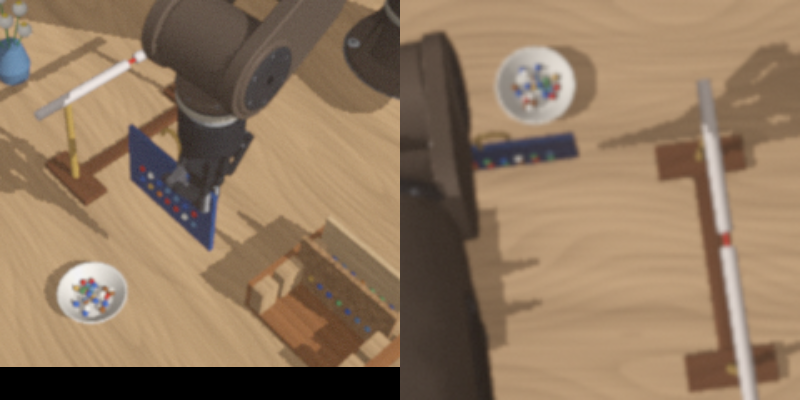

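z7 shows the board lifted clear of everything, with its hook at about (305,210) in the scene view and (236,194) in the top view. My predictions were (303,209.5) and (236.7,194.0), so the hook's offset from the TCP is confirmed. Next I'll check it against the bar numerically.

Run:
```python
import pickle,numpy as np,cv2
from h import *
np.set_printoptions(precision=4,suppress=True)
s,c,t=pickle.load(open("d3.pkl","rb"));e=np.array(s["ee_pos"])
H=e+[.0057,-.063,.0915]
for n,im,box in(("t",t,(226,186,256,200)),("s",c,(285,190,325,232))):
    h=cv2.cvtColor(im["img"],cv2.COLOR_RGB2HSV);m=cv2.inRange(h,(15,120,60),(32,255,255));z=np.zeros_like(m);z[box[1]:box[3],box[0]:box[2]]=m[box[1]:box[3],box[0]:box[2]]
    p=cv2.findNonZero(z)
    if p is not None:
        p=p[:,0];print(n,len(p),p.min(0),p.max(0),p.mean(0))
        if n=="t": print([plane(ray(t,(u,p[:,1].mean())),H[2]-.005)[:2] for u in(p[:,0].min()-.5,p[:,0].max()+.5)],"pred y",H[1]-.019,H[1]+.019)
        else: print(p[p[:,1]==p[:,1].min()])
print("pred crown top px scene",px(H+[0,0,.006],c),"tip",px(H+[0,-.016,-.013],c),"stem foot",px(H+[-.001,.016,-.045],c), "tip/stem top",px(H+[0.002,-.019,-.01],t),px(H+[-.002,.019,-.01],t))
C=H+[.0091,-.0795,-.047];C2=H+[-.0091,.0795,-.047];print("corner -y top pred: top",px(C,t),"scene",px(C,c),"+y",px(C2,t),px(C2,c))
b=[]
h=cv2.cvtColor(t["img"],cv2.COLOR_RGB2HSV);m=cv2.inRange(h,(100,90,25),(135,255,255))
for v in range(188,212,2):
    u=np.nonzero(m[v,225:285])[0]+225
    if len(u):print(v,u.min(),u.max(),end="; ")
h=cv2.cvtColor(c["img"],cv2.COLOR_RGB2HSV);m=mask(c["img"],(105,90,25),(135,255,255),(270,195,335,285));q=cv2.findNonZero(m)[:,0]
print("\nscene board: leftmost",q[q[:,0].argmin()],"topmost",q[q[:,1].argmin()],"right",q[q[:,0].argmax()],"bottom",q[q[:,1].argmax()])
# bar in top (current picture), z .188
h=cv2.cvtColor(t["img"],cv2.COLOR_RGB2HSV);m=cv2.inRange(h,(0,0,140),(180,50,255))
for v in(205,215,225,245,255):
    u=np.nonzero(m[v,310:350])[0]+310;print(v,u.min(),u.max(),plane(ray(t,(u.mean(),v)),.185))
```

```text
t 9 [230 194] [242 196] [234.4444 194.6667]
[array([0.6465, 0.1405]), array([0.6459, 0.1085])] pred y 0.10313953370445918 0.14113953370445917
s 54 [288 204] [308 222] [303.     211.8889]
[[288 204]]
pred crown top px scene [303.1617 207.4431] tip [298.398  209.0683] stem foot [307.5944 228.8441] tip/stem top [244.9099 193.8608] [229.5326 195.7549]
corner -y top pred: top [270.2441 193.4971] scene [277.8134 203.7765] +y [208.0983 201.7125] [329.6993 247.8002]
204 240 242; 
scene board: leftmost [325 269] topmost [327 246] right [329 247] bottom [325 278]
205 323 328 [ 0.6337 -0.1019  0.185 ]
215 324 329 [ 0.6066 -0.1037  0.185 ]
225 326 331 [ 0.5797 -0.1081  0.185 ]
245 329 334 [ 0.5265 -0.1143  0.185 ]
255 330 335 [ 0.5003 -0.116   0.185 ]
```

The hook and board corners match the predictions to within about 1 px. The bar is at y ≈ −0.102 at x = 0.643. I'll move to the standoff on the +y side of the bar and lower to mouth height.

Request:
step_arm([
  {"dx": 0, "dy": -0.02, "dz": 0, "wx": 0, "wy": 0, "wz": 0},
  {"dx": -0.002, "dy": -0.05, "dz": 0, "wx": 0, "wy": 0, "wz": 0},
  {"dx": -0.004, "dy": -0.08, "dz": -0.01, "wx": 0, "wy": 0, "wz": 0},
  {"dx": -0.004, "dy": -0.105, "dz": -0.025, "wx": 0, "wy": 0, "wz": 0},
  {"dx": -0.004, "dy": -0.118, "dz": -0.045, "wx": 0, "wy": 0, "wz": 0},
  {"dx": -0.004, "dy": -0.119, "dz": -0.065, "wx": 0, "wy": 0, "wz": 0},
  {"dx": -0.004, "dy": -0.119, "dz": -0.075, "wx": 0, "wy": 0, "wz": 0},
  {"dx": -0.004, "dy": -0.119, "dz": -0.075, "wx": 0, "wy": 0, "wz": 0},
  {"dx": -0.004, "dy": -0.119, "dz": -0.075, "wx": 0, "wy": 0, "wz": 0},
])

```text
time_s: 9.03
ee_pos: [0.6373, 0.0678, 0.1273]
tcp_rot: [-0.0, 0.666, 0.746, -0.0]
wrist_force: [0.5, 0.0, -2.1]
grip_width: 0.0067
grip_force: 78.3
```

```bash
cat > chk.py <<'E'
from bench import arm
import pickle,numpy as np,cv2
from h import *
np.set_printoptions(precision=4,suppress=True)
s=arm.read_state();c=arm.camera("scene");t=arm.camera("top");pickle.dump((s,c,t),open("d4.pkl","wb"))
e=np.array(s["ee_pos"]);H=e+[.0057,-.063,.0915];print("ee",e,"hook",H,"F",np.array(s["wrist_force"]),"bar y there",-.1018+.1139*(H[0]-.643))
C=H+[.0091,-.0795,-.047];C2=H+[-.0091,.0795,-.047]
print("pred scene: -y top corner",px(C,c),"+y",px(C2,c),"hook",px(H+[0,0,.006],c),"; top:",px(C,t),px(C2,t))
u,v=px(H,c).astype(int)
m=mask(c["img"],(105,90,25),(135,255,255),(u-60,v-30,u+60,v+90));q=cv2.findNonZero(m)[:,0];print("scene blue left",q[q[:,0].argmin()],"top",q[q[:,1].argmin()],"right",q[q[:,0].argmax()],len(q))
E
python3 chk.py
```

```text
ee [0.6373 0.0678 0.1273] hook [0.643  0.0048 0.2188] F [ 0.4728  0.0281 -2.069 ] bar y there -0.10179544766971992
pred scene: -y top corner [252.9279 195.2453] +y [296.8151 233.4851] hook [273.4501 197.8379] ; top: [314.9013 199.3443] [256.545  207.0526]
scene blue left [294 231] top [294 231] right [296 233] 59
```

Standoff reached. Sliding the mouth over the bar by −0.1065 m in y.

Request:
step_arm([
  {"dx": 0, "dy": -0.014, "dz": 0, "wx": 0, "wy": 0, "wz": 0},
  {"dx": 0, "dy": -0.028, "dz": 0, "wx": 0, "wy": 0, "wz": 0},
  {"dx": 0, "dy": -0.042, "dz": 0, "wx": 0, "wy": 0, "wz": 0},
  {"dx": 0, "dy": -0.056, "dz": 0, "wx": 0, "wy": 0, "wz": 0},
  {"dx": 0, "dy": -0.068, "dz": 0, "wx": 0, "wy": 0, "wz": 0},
  {"dx": 0, "dy": -0.08, "dz": 0, "wx": 0, "wy": 0, "wz": 0},
  {"dx": 0, "dy": -0.09, "dz": 0, "wx": 0, "wy": 0, "wz": 0},
  {"dx": 0, "dy": -0.1, "dz": 0, "wx": 0, "wy": 0, "wz": 0},
  {"dx": 0, "dy": -0.1065, "dz": 0, "wx": 0, "wy": 0, "wz": 0},
  {"dx": 0, "dy": -0.1065, "dz": 0, "wx": 0, "wy": 0, "wz": 0},
])

```text
time_s: 9.97
ee_pos: [0.6373, -0.0411, 0.1271]
tcp_rot: [0.0, 0.667, 0.745, -0.0]
wrist_force: [0.2, 0.2, -2.1]
grip_width: 0.007
grip_force: 78.4
```

```bash
python3 chk.py
python3 - <<'E'
import pickle,numpy as np,cv2
from h import *
np.set_printoptions(precision=4,suppress=True)
s,c,t=pickle.load(open("d4.pkl","rb"))
H=np.array(s["ee_pos"])+[.0057,-.063,.0915]
# brass near the hook and bar white near it, in the top view
h=cv2.cvtColor(t["img"],cv2.COLOR_RGB2HSV);u,v=px(H,t);print("hook pred top",u,v)
for r in range(int(v)-5,int(v)+8):
    print(r,[("y" if 15<=a[0]<=32 and a[1]>110 else "W" if a[1]<50 and a[2]>130 else "B" if 100<=a[0]<=135 and a[1]>90 else ".") for a in h[r,int(u)-14:int(u)+15].astype(int)].__str__().replace("', '","").replace("'",""))
h=cv2.cvtColor(c["img"],cv2.COLOR_RGB2HSV);u,v=px(H,c);print("hook pred scene",u,v)
for r in range(int(v)-10,int(v)+14):
    print(r,"".join([("y" if 15<=a[0]<=32 and a[1]>120 else "W" if a[1]<60 and a[2]>110 else "B" if 100<=a[0]<=135 and a[1]>90 else ".") for a in h[r,int(u)-25:int(u)+25].astype(int)]))
E
```

```text
ee [ 0.6373 -0.0411  0.1271] hook [ 0.643  -0.1041  0.2186] F [ 0.2071  0.2129 -2.1465] bar y there -0.10179641371267217
pred scene: -y top corner [230.6824 170.3122] +y [270.4492 204.5444] hook [248.4627 170.966 ] ; top: [355.1017 198.5846] [296.6067 206.3088]
scene blue left [199 158] top [199 158] right [216 165] 206
hook pred top 327.2005037290721 199.28784823648465
194 [.............................]
195 [.............................]
196 [.............................]
197 [.............................]
198 [.............................]
199 [.............................]
200 [.............................]
201 [.............................]
202 [.............................]
203 [.............................]
204 [.............................]
205 [.............................]
206 [.............................]
hook pred scene 248.62394690928363 172.81397261192248
162 ................................WWWWWWWWWWWWWWWWWW
163 ...................................WWWWWWWWWWWWWW.
164 ...................................WWWWWWWWWWWW...
165 ....................................
[... 414 characters left out ...]
B..........yy...........................
174 .........BBB.W....................................
175 .........BBBB.W...................................
176 ...........BBB.W..................................
177 ...........B.BB.W.................................
178 ...........BBBBB..................................
179 ..........BBB..BB.................................
180 ........W...B...BB................................
181 ..........BBBB..BBBB.W............................
182 ..........BBB.B...BB..WWWW........................
183 ...........B.B.B....WWWWW.........................
184 ...........B.......WWWWWW.........................
185 .............B...WWWWWWWWW........................
```

Request:
step_arm([
  {"dx": 0, "dy": 0.001, "dz": -0.004, "wx": 0, "wy": 0, "wz": 0},
  {"dx": 0, "dy": 0.001, "dz": -0.008, "wx": 0, "wy": 0, "wz": 0},
  {"dx": 0, "dy": 0.001, "dz": -0.012, "wx": 0, "wy": 0, "wz": 0},
  {"dx": 0, "dy": 0.001, "dz": -0.016, "wx": 0, "wy": 0, "wz": 0},
  {"dx": 0, "dy": 0.001, "dz": -0.018, "wx": 0, "wy": 0, "wz": 0},
  {"dx": 0, "dy": 0.001, "dz": -0.02, "wx": 0, "wy": 0, "wz": 0},
  {"dx": 0, "dy": 0.001, "dz": -0.02, "wx": 0, "wy": 0, "wz": 0},
])

```text
time_s: 10.65
ee_pos: [0.6372, -0.0386, 0.1066]
tcp_rot: [-0.0, 0.666, 0.746, -0.0]
wrist_force: [-0.5, -0.1, -1.9]
grip_width: 0.0065
grip_force: 78.4
```

Request:
step_arm([
  {"dx": 0, "dy": 0, "dz": -0.001, "wx": 0, "wy": 0, "wz": 0},
  {"dx": 0, "dy": 0, "dz": -0.002, "wx": 0, "wy": 0, "wz": 0},
  {"dx": 0, "dy": 0, "dz": -0.002, "wx": 0, "wy": 0, "wz": 0},
])

```text
time_s: 10.9
ee_pos: [0.6373, -0.0388, 0.1051]
tcp_rot: [0.0, 0.666, 0.746, 0.0]
wrist_force: [-0.6, -0.5, -1.9]
grip_width: 0.0066
grip_force: 78.4
```

Request:
step_arm([
  {"dx": 0, "dy": 0, "dz": -0.001, "wx": 0, "wy": 0, "wz": 0},
  {"dx": 0, "dy": 0, "dz": -0.0015, "wx": 0, "wy": 0, "wz": 0},
  {"dx": 0, "dy": 0, "dz": -0.0015, "wx": 0, "wy": 0, "wz": 0},
])

```text
time_s: 11.15
ee_pos: [0.6373, -0.0387, 0.1035]
tcp_rot: [-0.0, 0.666, 0.746, 0.0]
wrist_force: [-0.6, 0.2, -1.2]
grip_width: 0.0068
grip_force: 78.4
```

Request:
step_arm([
  {"dx": 0, "dy": 0, "dz": -0.001, "wx": 0, "wy": 0, "wz": 0},
  {"dx": 0, "dy": 0, "dz": -0.001, "wx": 0, "wy": 0, "wz": 0},
  {"dx": 0, "dy": 0, "dz": -0.001, "wx": 0, "wy": 0, "wz": 0},
])

```text
time_s: 11.4
ee_pos: [0.6373, -0.0387, 0.1026]
tcp_rot: [-0.0, 0.666, 0.746, 0.0]
wrist_force: [-0.1, -0.3, -1.5]
grip_width: 0.0066
grip_force: 78.4
```

Request:
step_arm([
  {"dx": 0, "dy": 0, "dz": -0.001, "wx": 0, "wy": 0, "wz": 0},
  {"dx": 0, "dy": 0, "dz": -0.001, "wx": 0, "wy": 0, "wz": 0},
  {"dx": 0, "dy": 0, "dz": -0.001, "wx": 0, "wy": 0, "wz": 0},
])

```text
time_s: 11.65
ee_pos: [0.6375, -0.0388, 0.1019]
tcp_rot: [0.0, 0.666, 0.746, 0.0]
wrist_force: [-0.6, -1.4, 0.9]
grip_width: 0.0067
grip_force: 79.0
```

Contact: Fz rose by about 3 N, with a small −y component that means the hook sits about 2 mm too far to +y. I'll centre it and add a little load.

Request:
step_arm([
  {"dx": 0, "dy": -0.001, "dz": 0, "wx": 0, "wy": 0, "wz": 0},
  {"dx": 0, "dy": -0.0015, "dz": -0.0003, "wx": 0, "wy": 0, "wz": 0},
  {"dx": 0, "dy": -0.0015, "dz": -0.0005, "wx": 0, "wy": 0, "wz": 0},
  {"dx": 0, "dy": -0.0015, "dz": -0.0005, "wx": 0, "wy": 0, "wz": 0},
])

```text
time_s: 11.98
ee_pos: [0.6375, -0.0404, 0.1013]
tcp_rot: [0.0, 0.666, 0.746, 0.0]
wrist_force: [-1.4, -0.4, 3.7]
grip_width: 0.0066
grip_force: 79.1
```

Bearing on the bar with about 6 N. Now I'll slide toward the robot along (−0.9935, −0.114).

Request:
step_arm([
  {"dx": -0.002, "dy": -0.0002, "dz": 0, "wx": 0, "wy": 0, "wz": 0},
  {"dx": -0.004, "dy": -0.0005, "dz": 0, "wx": 0, "wy": 0, "wz": 0},
  {"dx": -0.006, "dy": -0.0007, "dz": 0, "wx": 0, "wy": 0, "wz": 0},
  {"dx": -0.008, "dy": -0.0009, "dz": 0, "wx": 0, "wy": 0, "wz": 0},
  {"dx": -0.01, "dy": -0.0011, "dz": 0, "wx": 0, "wy": 0, "wz": 0},
  {"dx": -0.012, "dy": -0.0014, "dz": 0, "wx": 0, "wy": 0, "wz": 0},
  {"dx": -0.014, "dy": -0.0016, "dz": 0, "wx": 0, "wy": 0, "wz": 0},
  {"dx": -0.016, "dy": -0.0018, "dz": 0, "wx": 0, "wy": 0, "wz": 0},
  {"dx": -0.018, "dy": -0.0021, "dz": 0, "wx": 0, "wy": 0, "wz": 0},
  {"dx": -0.02, "dy": -0.0023, "dz": 0, "wx": 0, "wy": 0, "wz": 0},
])

```text
time_s: 12.82
ee_pos: [0.6173, -0.0426, 0.1013]
tcp_rot: [0.0, 0.666, 0.746, 0.0]
wrist_force: [3.8, -0.7, 5.0]
grip_width: 0.0068
grip_force: 79.5
```

```bash
python3 chk.py; python3 -c "
from bench import arm
import numpy as np
for i in range(3):
    arm.camera('top');s=arm.read_state();print(np.round(s['ee_pos'],4),np.round(s['wrist_force'],2),np.round(s['ft_torque'],3))"
```

```text
ee [ 0.6173 -0.0426  0.1013] hook [ 0.623  -0.1056  0.1928] F [ 3.7625 -0.7342  5.0276] bar y there -0.10407973174373969
pred scene: -y top corner [237.9641 174.3199] +y [277.329  208.0399] hook [255.8386 175.24  ] ; top: [354.6142 207.4159] [297.2358 214.9882]
scene blue left [199 159] top [207 156] right [216 165] 197
[ 0.6167 -0.0427  0.1012] [-0.47 -1.85  7.28] [-0.661 -0.049 -0.065]
[ 0.6166 -0.0427  0.1011] [-0.13 -2.02  6.74] [-0.666  0.045 -0.089]
[ 0.6166 -0.0427  0.1011] [ 0.07 -2.51  6.48] [-0.61   0.014 -0.039]
```

Request:
step_arm([
  {"dx": -0.001, "dy": -0.0006, "dz": 0.0004, "wx": 0, "wy": 0, "wz": 0},
  {"dx": -0.003, "dy": -0.0013, "dz": 0.0004, "wx": 0, "wy": 0, "wz": 0},
  {"dx": -0.005, "dy": -0.0016, "dz": 0.0004, "wx": 0, "wy": 0, "wz": 0},
  {"dx": -0.007, "dy": -0.0018, "dz": 0.0004, "wx": 0, "wy": 0, "wz": 0},
  {"dx": -0.009, "dy": -0.002, "dz": 0.0004, "wx": 0, "wy": 0, "wz": 0},
  {"dx": -0.011, "dy": -0.0022, "dz": 0.0004, "wx": 0, "wy": 0, "wz": 0},
  {"dx": -0.013, "dy": -0.0025, "dz": 0.0004, "wx": 0, "wy": 0, "wz": 0},
  {"dx": -0.015, "dy": -0.0027, "dz": 0.0004, "wx": 0, "wy": 0, "wz": 0},
  {"dx": -0.017, "dy": -0.0029, "dz": 0.0004, "wx": 0, "wy": 0, "wz": 0},
  {"dx": -0.019, "dy": -0.0032, "dz": 0.0004, "wx": 0, "wy": 0, "wz": 0},
])

```text
time_s: 13.9
ee_pos: [0.598, -0.0457, 0.1015]
tcp_rot: [-0.0, 0.666, 0.746, 0.0]
wrist_force: [2.3, 0.5, 0.9]
grip_width: 0.0069
grip_force: 79.1
```

Request:
step_arm([
  {"dx": -0.002, "dy": -0.0002, "dz": 0, "wx": 0, "wy": 0, "wz": 0},
  {"dx": -0.004, "dy": -0.0005, "dz": 0, "wx": 0, "wy": 0, "wz": 0},
  {"dx": -0.006, "dy": -0.0007, "dz": 0, "wx": 0, "wy": 0, "wz": 0},
  {"dx": -0.008, "dy": -0.0009, "dz": 0, "wx": 0, "wy": 0, "wz": 0},
  {"dx": -0.01, "dy": -0.0011, "dz": 0, "wx": 0, "wy": 0, "wz": 0},
])

```text
time_s: 14.32
ee_pos: [0.5881, -0.0469, 0.1015]
tcp_rot: [-0.0, 0.666, 0.746, 0.0]
wrist_force: [1.9, 0.8, 1.5]
grip_width: 0.007
grip_force: 79.0
```

Request:
step_arm([
  {"dx": -0.002, "dy": -0.0002, "dz": 0, "wx": 0, "wy": 0, "wz": 0},
  {"dx": -0.004, "dy": -0.0005, "dz": 0, "wx": 0, "wy": 0, "wz": 0},
  {"dx": -0.006, "dy": -0.0007, "dz": 0, "wx": 0, "wy": 0, "wz": 0},
  {"dx": -0.008, "dy": -0.0009, "dz": 0, "wx": 0, "wy": 0, "wz": 0},
  {"dx": -0.01, "dy": -0.0011, "dz": 0, "wx": 0, "wy": 0, "wz": 0},
  {"dx": -0.013, "dy": -0.0015, "dz": 0, "wx": 0, "wy": 0, "wz": 0},
  {"dx": -0.016, "dy": -0.0018, "dz": 0, "wx": 0, "wy": 0, "wz": 0},
  {"dx": -0.019, "dy": -0.0022, "dz": 0, "wx": 0, "wy": 0, "wz": 0},
  {"dx": -0.022, "dy": -0.0025, "dz": 0, "wx": 0, "wy": 0, "wz": 0},
  {"dx": -0.025, "dy": -0.0029, "dz": 0, "wx": 0, "wy": 0, "wz": 0},
])

```text
time_s: 15.15
ee_pos: [0.563, -0.0497, 0.1015]
tcp_rot: [0.0, 0.666, 0.746, 0.0]
wrist_force: [0.9, 1.5, 1.0]
grip_width: 0.0072
grip_force: 78.9
```

Request:
step_arm([
  {"dx": -0.002, "dy": -0.0002, "dz": 0, "wx": 0, "wy": 0, "wz": 0},
  {"dx": -0.004, "dy": -0.0005, "dz": 0, "wx": 0, "wy": 0, "wz": 0},
  {"dx": -0.006, "dy": -0.0007, "dz": 0, "wx": 0, "wy": 0, "wz": 0},
])

```text
time_s: 15.4
ee_pos: [0.5571, -0.0505, 0.1015]
tcp_rot: [0.0, 0.666, 0.746, 0.0]
wrist_force: [1.8, 0.4, 1.5]
grip_width: 0.0066
grip_force: 78.9
```

Request:
step_arm([
  {"dx": -0.002, "dy": -0.0002, "dz": 0, "wx": 0, "wy": 0, "wz": 0},
  {"dx": -0.004, "dy": -0.0005, "dz": 0, "wx": 0, "wy": 0, "wz": 0},
  {"dx": -0.005, "dy": -0.0006, "dz": 0, "wx": 0, "wy": 0, "wz": 0},
])

```text
time_s: 15.65
ee_pos: [0.5516, -0.051, 0.1013]
tcp_rot: [-0.0, 0.667, 0.746, -0.0]
wrist_force: [0.7, 0.6, -2.5]
grip_width: 0.0064
grip_force: 78.4
```

Fz dropped to −2.5 N, so the hook is over the notch, as the camera predicted (0.545–0.560). I'll advance to the notch's middle and lower.

Request:
step_arm([
  {"dx": -0.002, "dy": -0.0002, "dz": 0, "wx": 0, "wy": 0, "wz": 0},
  {"dx": -0.004, "dy": -0.0005, "dz": 0, "wx": 0, "wy": 0, "wz": 0},
  {"dx": -0.004, "dy": -0.0005, "dz": -0.001, "wx": 0, "wy": 0, "wz": 0},
  {"dx": -0.004, "dy": -0.0005, "dz": -0.002, "wx": 0, "wy": 0, "wz": 0},
  {"dx": -0.004, "dy": -0.0005, "dz": -0.003, "wx": 0, "wy": 0, "wz": 0},
  {"dx": -0.004, "dy": -0.0005, "dz": -0.003, "wx": 0, "wy": 0, "wz": 0},
])

```text
time_s: 16.15
ee_pos: [0.5483, -0.0515, 0.0982]
tcp_rot: [-0.0, 0.666, 0.746, -0.0]
wrist_force: [0.4, 0.6, -2.6]
grip_width: 0.0068
grip_force: 78.4
```

Request:
step_arm([
  {"dx": 0, "dy": 0, "dz": -0.0005, "wx": 0, "wy": 0, "wz": 0},
  {"dx": 0, "dy": 0, "dz": -0.001, "wx": 0, "wy": 0, "wz": 0},
  {"dx": 0, "dy": 0, "dz": -0.001, "wx": 0, "wy": 0, "wz": 0},
])

```text
time_s: 16.4
ee_pos: [0.5483, -0.0515, 0.0974]
tcp_rot: [-0.0, 0.666, 0.746, 0.0]
wrist_force: [-0.6, 0.1, -2.1]
grip_width: 0.0068
grip_force: 78.4
```

Request:
step_arm([
  {"dx": 0, "dy": 0, "dz": -0.0005, "wx": 0, "wy": 0, "wz": 0},
  {"dx": 0, "dy": 0, "dz": -0.0005, "wx": 0, "wy": 0, "wz": 0},
  {"dx": 0, "dy": 0, "dz": -0.0005, "wx": 0, "wy": 0, "wz": 0},
])

```text
time_s: 16.65
ee_pos: [0.5484, -0.0515, 0.0971]
tcp_rot: [0.0, 0.666, 0.746, 0.0]
wrist_force: [0.0, 0.2, -1.9]
grip_width: 0.0068
grip_force: 78.6
```

Request:
step_arm([
  {"dx": 0, "dy": 0, "dz": -0.0005, "wx": 0, "wy": 0, "wz": 0},
  {"dx": 0, "dy": 0, "dz": -0.0005, "wx": 0, "wy": 0, "wz": 0},
  {"dx": 0, "dy": 0, "dz": -0.0005, "wx": 0, "wy": 0, "wz": 0},
])

```text
time_s: 16.9
ee_pos: [0.5485, -0.0516, 0.0967]
tcp_rot: [0.0, 0.666, 0.746, 0.0]
wrist_force: [-0.4, -0.5, 1.5]
grip_width: 0.0073
grip_force: 79.1
```

The hook is seated on the notch bottom, 4.5–5 mm below the plain-bar contact. Releasing.

Request:
step_arm([
  {"dx": 0, "dy": 0, "dz": 0.0004, "wx": 0, "wy": 0, "wz": 0},
  {"dx": 0, "dy": 0, "dz": 0.0004, "wx": 0, "wy": 0, "wz": 0},
], squeeze=20)

```text
time_s: 17.07
ee_pos: [0.5484, -0.0515, 0.097]
tcp_rot: [0.0, 0.666, 0.746, 0.0]
wrist_force: [-0.4, -0.1, -0.1]
grip_width: 0.0068
grip_force: 78.7
```

Request:
step_arm([
  {"dx": 0, "dy": 0, "dz": 0, "wx": 0, "wy": 0, "wz": 0},
  {"dx": 0, "dy": 0, "dz": 0, "wx": 0, "wy": 0, "wz": 0},
  {"dx": 0, "dy": 0, "dz": 0, "wx": 0, "wy": 0, "wz": 0},
  {"dx": 0, "dy": 0, "dz": 0, "wx": 0, "wy": 0, "wz": 0},
  {"dx": 0, "dy": 0, "dz": 0, "wx": 0, "wy": 0, "wz": 0},
  {"dx": 0, "dy": 0, "dz": 0, "wx": 0, "wy": 0, "wz": 0},
], gripper=-0.3)

```text
time_s: 17.57
ee_pos: [0.5483, -0.0515, 0.0969]
tcp_rot: [0.0, 0.666, 0.746, 0.0]
wrist_force: [-0.1, -0.5, -0.7]
grip_width: 0.0303
grip_force: 0.0
```

Request:
step_arm([
  {"dx": 0, "dy": 0, "dz": 0.004, "wx": 0, "wy": 0, "wz": 0},
  {"dx": 0, "dy": 0.001, "dz": 0.012, "wx": 0, "wy": 0, "wz": 0},
  {"dx": 0, "dy": 0.003, "dz": 0.022, "wx": 0, "wy": 0, "wz": 0},
  {"dx": 0, "dy": 0.005, "dz": 0.035, "wx": 0, "wy": 0, "wz": 0},
  {"dx": 0, "dy": 0.015, "dz": 0.05, "wx": 0, "wy": 0, "wz": 0},
  {"dx": 0, "dy": 0.035, "dz": 0.07, "wx": 0, "wy": 0, "wz": 0},
  {"dx": 0, "dy": 0.06, "dz": 0.1, "wx": 0, "wy": 0, "wz": 0},
  {"dx": 0, "dy": 0.09, "dz": 0.12, "wx": 0, "wy": 0, "wz": 0},
  {"dx": 0, "dy": 0.12, "dz": 0.15, "wx": 0, "wy": 0, "wz": 0},
  {"dx": 0, "dy": 0.15, "dz": 0.15, "wx": 0, "wy": 0, "wz": 0},
])

```text
time_s: 18.4
ee_pos: [0.5496, 0.1, 0.2533]
tcp_rot: [0.003, 0.666, 0.745, 0.003]
wrist_force: [0.6, -0.5, 0.7]
grip_width: 0.0297
grip_force: 0.0
```

Clear. I'll move further off, let the board settle, and verify numerically.

Request:
step_arm([
  {"dx": 0, "dy": 0.03, "dz": 0.02, "wx": 0, "wy": 0, "wz": 0},
  {"dx": 0, "dy": 0.06, "dz": 0.04, "wx": 0, "wy": 0, "wz": 0},
  {"dx": 0, "dy": 0.09, "dz": 0.06, "wx": 0, "wy": 0, "wz": 0},
  {"dx": 0, "dy": 0.12, "dz": 0.08, "wx": 0, "wy": 0, "wz": 0},
  {"dx": 0, "dy": 0.15, "dz": 0.08, "wx": 0, "wy": 0, "wz": 0},
  {"dx": 0, "dy": 0.18, "dz": 0.08, "wx": 0, "wy": 0, "wz": 0},
  {"dx": 0, "dy": 0.21, "dz": 0.08, "wx": 0, "wy": 0, "wz": 0},
  {"dx": 0, "dy": 0.21, "dz": 0.08, "wx": 0, "wy": 0, "wz": 0},
  {"dx": 0, "dy": 0.21, "dz": 0.08, "wx": 0, "wy": 0, "wz": 0},
  {"dx": 0, "dy": 0.21, "dz": 0.08, "wx": 0, "wy": 0, "wz": 0},
])

```text
time_s: 19.23
ee_pos: [0.548, 0.3082, 0.3276]
tcp_rot: [0.0, 0.666, 0.746, 0.0]
wrist_force: [-0.8, -0.3, -0.4]
grip_width: 0.0299
grip_force: 0.0
```

```bash
cat > fin.py <<'E'
from bench import arm
import numpy as np,cv2
from h import *
np.set_printoptions(precision=4,suppress=True)
H=np.array([.5540,-.1145,.1884]);P=[]
for k in range(4):
    c=arm.camera("scene");t=arm.camera("top");m=[]
    for im in(c,t):
        u,v=px(H-[0,0,.08],im).astype(int);b=mask(im["img"],(105,90,25),(135,255,255),(u-55,v-50,u+55,v+50));q=cv2.findNonZero(b)[:,0];m.append(np.r_[q.mean(0),len(q)])
        if k==3:
            print("left",q[q[:,0].argmin()],"top",q[q[:,1].argmin()],"right",q[q[:,0].argmax()],"bottom",q[q[:,1].argmax()])
            h=cv2.cvtColor(im["img"],cv2.COLOR_RGB2HSV);y=cv2.inRange(h,(15,120,60),(32,255,255));hu,hv=px(H,im).astype(int);y=y[hv-14:hv+20,hu-16:hu+17];y=cv2.findNonZero(y)
            if y is not None: print("brass",len(y),y[:,0].min(0)+[hu-16,hv-14],y[:,0].max(0)+[hu-16,hv-14])
    P.append(np.hstack(m))
print(np.array(P))
for im in(c,t):print("pred: crown",px(H+[0,0,.006],im),"-y",px(H+[.009,-.0795,-.047],im),"+y",px(H+[-.009,.0795,-.047],im),"-y bottom",px(H+[.009,-.0795,-.157],im),"+y bottom",px(H+[-.009,.0795,-.157],im))
print(arm.read_state()["time_s"],arm.read_state()["ee_pos"])
E
python3 fin.py
```

```text
left [283 185] top [283 185] right [298 196] bottom [297 223]
brass 41 [275 164] [283 181]
left [337 236] top [343 234] right [345 235] bottom [337 236]
brass 18 [323 234] [332 236]
[[293.8636 199.7424  66.     340.7778 235.3889  18.    ]
 [293.6338 199.5634  71.     341.6    235.1333  15.    ]
 [294.2113 200.5493  71.     340.8667 235.2     15.    ]
 [294.6197 200.9155  71.     341.3571 235.1429  14.    ]]
pred: crown [277.3587 163.8232] -y [258.6135 163.6433] +y [298.2687 195.6751] -y bottom [260.485  192.4847] +y bottom [297.7375 224.4041]
pred: crown [331.5434 234.2529] -y [358.7195 232.4126] +y [300.974  239.9473] -y bottom [353.1427 236.2289] +y bottom [300.3766 243.1123]
19.6333 [0.5484 0.308  0.3271]
```

The board's corners and crown match a board hanging upright in the notch to within about 1.5 px. I'll let it settle and check again.

Request:
step_arm([
  {"dx": 0, "dy": 0, "dz": 0, "wx": 0, "wy": 0, "wz": 0},
  {"dx": 0, "dy": 0, "dz": 0, "wx": 0, "wy": 0, "wz": 0},
  {"dx": 0, "dy": 0, "dz": 0, "wx": 0, "wy": 0, "wz": 0},
  {"dx": 0, "dy": 0, "dz": 0, "wx": 0, "wy": 0, "wz": 0},
  {"dx": 0, "dy": 0, "dz": 0, "wx": 0, "wy": 0, "wz": 0},
  {"dx": 0, "dy": 0, "dz": 0, "wx": 0, "wy": 0, "wz": 0},
  {"dx": 0, "dy": 0, "dz": 0, "wx": 0, "wy": 0, "wz": 0},
  {"dx": 0, "dy": 0, "dz": 0, "wx": 0, "wy": 0, "wz": 0},
  {"dx": 0, "dy": 0, "dz": 0, "wx": 0, "wy": 0, "wz": 0},
  {"dx": 0, "dy": 0, "dz": 0, "wx": 0, "wy": 0, "wz": 0},
])

```text
time_s: 20.47
ee_pos: [0.5483, 0.3085, 0.3269]
tcp_rot: [0.0, 0.666, 0.746, 0.0]
wrist_force: [0.4, 1.2, -0.1]
grip_width: 0.0295
grip_force: 0.0
```

Request:
step_arm([
  {"dx": 0, "dy": 0, "dz": 0, "wx": 0, "wy": 0, "wz": 0},
  {"dx": 0, "dy": 0, "dz": 0, "wx": 0, "wy": 0, "wz": 0},
  {"dx": 0, "dy": 0, "dz": 0, "wx": 0, "wy": 0, "wz": 0},
  {"dx": 0, "dy": 0, "dz": 0, "wx": 0, "wy": 0, "wz": 0},
  {"dx": 0, "dy": 0, "dz": 0, "wx": 0, "wy": 0, "wz": 0},
  {"dx": 0, "dy": 0, "dz": 0, "wx": 0, "wy": 0, "wz": 0},
  {"dx": 0, "dy": 0, "dz": 0, "wx": 0, "wy": 0, "wz": 0},
  {"dx": 0, "dy": 0, "dz": 0, "wx": 0, "wy": 0, "wz": 0},
  {"dx": 0, "dy": 0, "dz": 0, "wx": 0, "wy": 0, "wz": 0},
  {"dx": 0, "dy": 0, "dz": 0, "wx": 0, "wy": 0, "wz": 0},
])

```text
time_s: 21.3
ee_pos: [0.5483, 0.3085, 0.3269]
tcp_rot: [0.0, 0.666, 0.746, 0.0]
wrist_force: [-0.4, 0.1, 0.3]
grip_width: 0.0302
grip_force: 0.0
```

```bash
python3 fin.py
```

```text
left [282 185] top [282 185] right [298 196] bottom [297 223]
brass 39 [274 164] [282 182]
left [335 237] top [343 234] right [345 234] bottom [335 237]
brass 18 [323 234] [332 236]
[[294.2222 200.5556  72.     341.0714 235.      14.    ]
 [293.9851 200.0746  67.     341.7143 235.0714  14.    ]
 [294.3182 200.2879  66.     340.7333 235.2667  15.    ]
 [293.8571 199.7857  70.     340.6    235.4     20.    ]]
pred: crown [277.3587 163.8232] -y [258.6135 163.6433] +y [298.2687 195.6751] -y bottom [260.485  192.4847] +y bottom [297.7375 224.4041]
pred: crown [331.5434 234.2529] -y [358.7195 232.4126] +y [300.974  239.9473] -y bottom [353.1427 236.2289] +y bottom [300.3766 243.1123]
21.7 [0.5483 0.3084 0.3269]
```

It hangs still.

```bash
python3 -c "
from bench import arm
print(arm.close_job())"
```

```text
the job is handed in; nothing more can be done
None
```

The blue board now hangs still by its hook in the red notch, released and with the arm clear; I handed the job in at about 22 s, and no verdict came back.

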